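Ice for the second mug

TASK

One of the two mugs already has its ice; ice the empty one: pull the snug lid off the ice box and lay it on the table, then use the scoop to move every ice cube from the box into the empty mug. Finish by laying the scoop back on its cork mat, pan down, and pressing the lid fully home on the box again. Don't touch ice in the box with your fingers (a cube that spills outside may be picked up by hand), leave the first mug's ice in it, keep both mugs standing, and don't disturb the clock, candle or spectacles case.

Things in the scene. Friction and masses are not known exactly. Their poses are not given: they have to be found in the camera images.
- ice_box: fixed oblong steel ice box, outside 246 x 92 x 64 mm, walls and floor 8 mm (inside 230 x 76 mm, 56 mm deep). Origin: centre of its underside; x along its length, y across, z up. In the middle of each end wall, just below the rim, a 28 mm wide spring roller sticks 6 mm into the box and yields outwards. The ice lies on its floor, x from -46 to +113 mm
- lid: steel lid of the ice box, plate 250 x 100 x 6 mm, loose, about 0.25 kg. Origin: centre of the plate's underside, x along its length, z up; fully home it is 64 mm above the box's origin, the plate on the rim. Under it a plug 224 x 66 mm, 16.5 mm deep, on which it stands on a table; its end beads snap past the rollers: 10 to 16 N straight up pulls it off, 8 to 12 N straight down snaps it home
- lid_grip (a point): middle of the lid's bar handle, 38 mm above the lid's origin; the bar runs along the lid's x: 110 mm long, 18 mm wide (y), 14 mm thick, 25 mm clear of the plate, on two posts 45 mm either side of the middle
- scoop: ice scoop, loose, about 0.18 kg: steel pan 60 mm long and 68 mm wide of 2.5 mm sheet, bevelled to under 1 mm at the open nose; side walls 30 mm high (12 mm at the nose), back wall 34 mm. Origin: centre of the pan's underside, x to the nose edge 30 mm ahead, z up. It stands on its pan, level; the pan carries about four cubes
- scoop_grip (a point): good grip point on the scoop's straight black handle, at (-85, 0, 75) mm from the scoop's origin; the handle is 22 mm wide (the scoop's y) and 24 mm thick; its middle line rises backwards at 40 degrees from (-28, 0, 27) to (-108, 0, 94) mm
- mat: flat cork mat, 230 x 170 x 5 mm, fixed to the table, where the scoop belongs. Origin: centre of its underside, x along its length
- mug_a: one of two like white ceramic mugs: 100 mm outside diameter, 95 mm tall, wall 4 mm, inner floor 5 mm up; handle at its own +y, reaching 85 mm from the axis. Origin: centre of its underside, z up. Loose, about 0.4 kg. At the start one mug holds the two old cubes, the other is empty
- mug_b: the other of two like white ceramic mugs: 100 mm outside diameter, 95 mm tall, wall 4 mm, inner floor 5 mm up; handle at its own +y, reaching 85 mm from the axis. Origin: centre of its underside, z up. Loose, about 0.4 kg. At the start one mug holds the two old cubes, the other is empty
- old_1: ice cube, 28 mm with edges rounded by 9 mm, about 20 g, slippery (friction 0.1), already in one of the mugs at the start. Origin: its centre
- old_2: ice cube, 28 mm with edges rounded by 9 mm, about 20 g, slippery (friction 0.1), already in that same mug. Origin: its centre
- ice_1: ice cube, 28 mm with edges rounded by 9 mm, about 20 g, slippery (friction 0.1), in the ice box at the start (5 to 8 of these are there, the others absent). Origin: its centre
- ice_2: ice cube, 28 mm with edges rounded by 9 mm, about 20 g, slippery (friction 0.1), in the ice box at the start (5 to 8 of these are there, the others absent). Origin: its centre
- ice_3: ice cube, 28 mm with edges rounded by 9 mm, about 20 g, slippery (friction 0.1), in the ice box at the start (5 to 8 of these are there, the others absent). Origin: its centre
- ice_4: ice cube, 28 mm with edges rounded by 9 mm, about 20 g, slippery (friction 0.1), in the ice box at the start (5 to 8 of these are there, the others absent). Origin: its centre
- ice_5: ice cube, 28 mm with edges rounded by 9 mm, about 20 g, slippery (friction 0.1), in the ice box at the start (5 to 8 of these are there, the others absent). Origin: its centre
- ice_6: ice cube, 28 mm with edges rounded by 9 mm, about 20 g, slippery (friction 0.1), in the ice box at the start (5 to 8 of these are there, the others absent). Origin: its centre
- ice_7: ice cube, 28 mm with edges rounded by 9 mm, about 20 g, slippery (friction 0.1), in the ice box at the start (5 to 8 of these are there, the others absent). Origin: its centre
- ice_8: ice cube, 28 mm with edges rounded by 9 mm, about 20 g, slippery (friction 0.1), in the ice box at the start (5 to 8 of these are there, the others absent). Origin: its centre
- clock: bystander: round steel alarm clock, 84 mm across, 92 mm tall; origin under its centre
- candle: bystander: candle in a white ceramic jar, 76 mm diameter, 85 mm tall; origin under its centre
- case: bystander: grey spectacles case 160 x 62 x 34 mm; origin under its centre
There are look-alikes about, which are no part of the job. What is shaped like the old_1 but pink is not meant.

How it is judged:
By the outcome, as a careful person would: the job done as asked, in the order asked, and still so for the second after the job is handed in, with the robot touching nothing.
Of ice_1, ice_2, ice_3, ice_4, ice_5, ice_6, ice_7, ice_8 only 5 to 8 are there at a start; the rules pass over those that are not, and their reading is None.
At some moment in a run one of scoop, mug_a, mug_b may be knocked a few centimetres aside while the robot is not near it.
It also fails if it takes over 208 s, if anything falls off the work surface, if the arm or the gripper's body presses on something with over 40 N, if the wrist force passes 120 N, or if a joint passes its speed limit or range.

ROBOT

A 6-joint arm with a two-finger parallel gripper is mounted at the origin on the work surface. World frame = base frame: x ahead of the robot, y to its left, z up, the work surface at z = 0. Lengths are in m, angles in degrees, forces in N, time in s.
With the tool pointing down it reaches from about 0.375 to 0.9 m from the base axis. Payload 3.1 kg.
Tool frame: the origin (TCP) lies at the very end of the fingers, on their centre line; the grasp point (between the pads) lies 19 mm behind it; z points along the fingers, y is the line along which they close (so a half turn about z gives the same grasp; the last joint's range is limited). The gripper opens to 87 mm and grips with 3 to 60 N. Pads are 19 mm wide; open, the fingers measure 117 mm over their backs; the gripper's body (75 mm by 190 mm) begins 51 mm behind the grasp point.
Start: joints at [61.564, 30.224, 82.088, -0, 67.689, -10.227], TCP at [0.195, 0.594, 0.223] pointing down, gripper open.
Joint ranges: [-176.69, 176.69], [-43.24, 126.21], [12.49, 139.97], [-82, 262], [0, 151.66], [-163.58, 163.58]. Speed limits (degrees/s): [159.86, 159.86, 180, 180, 180, 180].

INTERFACE

Orientations are given as a 3x3 rotation matrix whose columns are the frame's x, y, z axes.
In Python, from rig import readout, viewer, ticket gives the robot as it stands.
- The arm moves only by the tool send_rows, never from a script. Its argument "moves" is a list of rows, each a list of 6 numbers: the shift along the tool's x, y, z in units of 250 mm (1.0 is 250 mm), then the turn, a rotation vector about the tool's x, y, z in units of 90 degrees (1.0 is 90 degrees). A call has 1 to 12 rows; each row is the pose to reach, as a shift and turn from the pose commanded when the call began, along the tool's axes at that moment; what a row does not reach only later rows make up. A row lasts 1/10 s, in which the tool goes at most 50 mm and 8.59 degrees, less where a joint would pass 70% of its speed; a pose out of reach is approached as far as the arm can. A call with a number of a shift or a turn outside -1 to 1 is refused whole. A call with a gripper value outside its range is refused whole. "grip" is the opening, from 0 (shut) to 1 (fully open), set as the call begins (left out, the last holds). The fingers move at their own pace and stop on an object; the grip force is fixed at half the most. Time passes only in rows, so rows that repeat a pose let the fingers close. It gives the time, the measured TCP pose, the force, the opening and the grip force at its end, in the units of the state.
- readout.read_state(): the state, without advancing time (a new reading comes with each control period).
- viewer.capture(name): name is "scene" or "top" or "wrist"; returns (picture, depth): 400x640x3 uint8, red, green, blue; 400x640 float32, m along the optical axis (not along the pixel's ray), 0 where there is no reading.
- viewer.camera_info(name): a dict with "fx", "fy", "cx", "cy" (pixels), "R" (3x3) and "t" (3): a world point X has camera coordinates R X + t; the wrist camera has in their place "tool_from_camera" (4x4, takes a point from camera to tool coordinates, whose origin is the TCP and whose axes are the flange's). Camera axes: x right, y down, z forward; pixel columns grow to the right and rows downward; lengths in m; the calibration is good to about 2 mm. A picture is of the moment at which its call begins: read the wrist's pose just before it. camera_info takes no time and is no camera call.
- ticket.hand_in(): hands the job in; it is judged then, once.
The state is a dict: "time_s": time; "joint_positions": joint angles; "qvel": joint speeds; "tau": joint torques, N m; "position": TCP position; "tcp_rot": TCP orientation; "force": force on the tool from outside, world axes, zero at the start; "moment": the same for the moment, N m; "opening": opening from 0.0 (shut) to 1.0 (fully open); "grasp_force": force on a finger pad.
Only numpy, scipy, OpenCV 4.12 (cv2) and the standard library are available. Lean on these libraries where they do the work, as an engineer would, in place of code of your own. Each camera call takes 0.05 s, during which the arm holds its last target. There are 200 camera calls.

## Working session

There is one attempt and no reset: what is moved stays moved. The work goes in short steps, Python scripts to look and compute and a tool call to move; the robot and the scene stay as the last step left them, time stands still between calls to the robot, and variables do not carry over. Pictures are saved under pics/ and viewed, at most 14 in all, crops included, and the job is handed in when it is done.

Besides the shell and the picture viewer there is one more tool, called after "Emit:" as name([rows], argument=value, ...), one row to a line, values as JSON. send_rows: Moves the arm, as the interface text tells. Shifts and turns lie within -1 to 1; 1 stands for 250 mm of shift or 90 degrees of turn. Its arguments: {"type":"object","properties":{"moves":{"type":"array"},"grip":{"type":"number"}},"required":["moves"]}

```bash
ls; mkdir -p pics
python3 - <<'E'
from rig import readout, viewer
import cv2, numpy as np
s=readout.read_state(); print({k:np.round(v,3).tolist() for k,v in s.items()})
for n in("scene","top"):
    p,d=viewer.capture(n); cv2.imwrite(f"pics/{n}0.png",p[:,:,::-1]); np.save(f"{n}0.npy",d)
    i=viewer.camera_info(n); print(n,{k:np.round(v,4).tolist() for k,v in i.items()})
print(viewer.camera_info("wrist"))
E
```

```text
pics
{'time_s': 0.0, 'joint_positions': [61.565, 30.28, 82.157, -0.001, 67.689, -10.227], 'qvel': [-0.007, -0.065, 0.012, 0.003, -0.006, -0.008], 'tau': [-0.0, -44.005, -17.659, 0.063, 0.058, -0.0], 'position': [0.195, 0.593, 0.222], 'tcp_rot': [[-0.95, 0.312, -0.001], [0.312, 0.95, -0.002], [0.0, -0.002, -1.0]], 'force': [0.674, 0.295, -0.036], 'moment': [-0.004, -0.021, 0.016], 'grasp_force': 0.0, 'opening': 1.002}
scene {'fx': 403.552, 'fy': 403.552, 'cx': 324.3124, 'cy': 197.9647, 'R': [[-0.0386, 0.999, 0.0211], [0.6142, 0.0404, -0.7882], [-0.7882, -0.0175, -0.6151]], 't': [0.0449, -0.275, 1.5356]}
top {'fx': 383.4308, 'fy': 383.4308, 'cx': 317.7024, 'cy': 199.4149, 'R': [[-0.0141, -0.9997, -0.0192], [-0.9818, 0.0175, -0.1891], [0.1894, 0.0162, -0.9818]], 't': [0.0028, 0.5732, 0.8696]}
{'fx': 282.83945206577624, 'fy': 282.83945206577624, 'cx': 316.25152993035243, 'cy': 199.51512063266682, 'tool_from_camera': array([[ 3.29221831e-04, -9.57462038e-01, -2.88559072e-01,
         7.83159326e-02],
       [ 9.99999940e-01,  3.47296468e-04, -1.14408891e-05,
         2.61547470e-04],
       [ 1.11169763e-04, -2.88559051e-01,  9.57462094e-01,
        -1.62110576e-01],
       [ 0.00000000e+00,  0.00000000e+00,  0.00000000e+00,
         1.00000000e+00]])}
```

View pics/scene0.png

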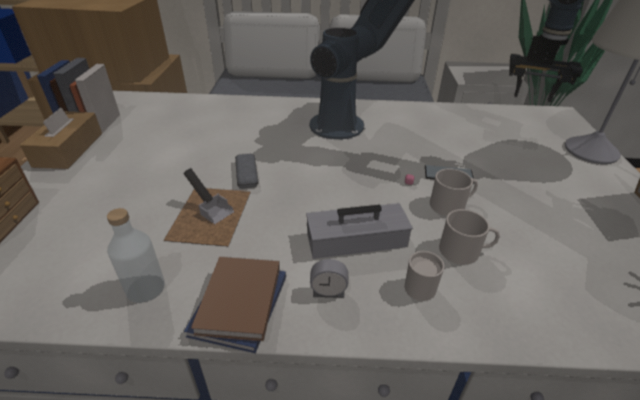

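View pics/top0.png

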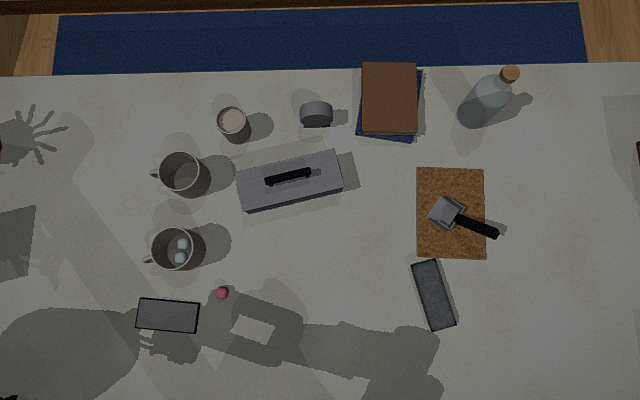

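The pictures show the box at top-view pixel (288,180) with its lid on. The scoop is on the mat at (447,212), with its handle pointing right. The empty mug is at (182,173) and the iced mug at (172,250); a candle, clock and case stand nearby, and there is a pink decoy.

```bash
cat > h.py <<'E'
import numpy as np, cv2
from rig import readout, viewer
from scipy.spatial.transform import Rotation as Ro
def cap(n,save=None):
    s=readout.read_state(); p,d=viewer.capture(n); i=viewer.camera_info(n)
    if save: cv2.imwrite(f"pics/{save}.png",p[:,:,::-1])
    return p,d,cloud(i,d,s)
def cloud(i,d,s=None):
    v,u=np.mgrid[:d.shape[0],:d.shape[1]]
    c=np.stack([(u-i["cx"])/i["fx"]*d,(v-i["cy"])/i["fy"]*d,d],-1)
    if "R" in i: w=(c-i["t"])@np.array(i["R"])
    else:
        T=i["tool_from_camera"]; w=(c@T[:3,:3].T+T[:3,3])@np.array(s["tcp_rot"]).T+s["position"]
    w[d<=0]=np.nan
    return w
def rect(xy):
    (c,(a,b),t)=cv2.minAreaRect((xy*1000).astype(np.float32)); 
    if a<b: a,b,t=b,a,t+90
    return np.round(c,1),round(a,1),round(b,1),round((t+90)%180-90,1)
def rows(*poses,start=None):
    """poses (pos,R): each printed as a row relative to start (default measured)"""
    s=readout.read_state(); p0,R0=start or (np.array(s["position"]),np.array(s["tcp_rot"]))
    for p,R in poses:
        d=R0.T@(np.array(p)-p0)/.25; r=Ro.from_matrix(R0.T@R).as_rotvec()/(np.pi/2)
        print(np.round(np.r_[d,r],3).tolist())
E
cat > m.py <<'E'
from h import *
for n in("top","scene"):
    p=cv2.imread(f"pics/{n}0.png")[:,:,::-1].astype(int); d=np.load(f"{n}0.npy"); w=cloud(viewer.camera_info(n),d)
    x,y,z=w[...,0],w[...,1],w[...,2]; hsv=cv2.cvtColor(p.astype(np.uint8),cv2.COLOR_RGB2HSV)
    reg=(x>.3)&(x<.95)&(abs(y)<.75)
    print(n,"table z",np.nanmedian(z[reg&(abs(z)<.03)]))
    m=(reg&(z>.02)).astype(np.uint8); k,l,st,c=cv2.connectedComponentsWithStats(m)
    for i in range(1,k):
        if st[i,4]<60: continue
        q=w[l==i]; zt=np.nanpercentile(q[:,2],97); t=q[q[:,2]>zt-.01]
        print("px",c[i].round(),"n",st[i,4],"ztop",zt.round(3),"all",rect(q[:,:2]),"top",rect(t[:,:2]))
    mat=reg&(z<.02)&(hsv[...,1]>90)&(hsv[...,0]<25)
    print("mat",rect(w[mat][:,:2]),np.nanmedian(z[mat]))
E
python3 m.py
```

```text
top table z -0.0004775070501706931
px [389.  99.] n 4337 ztop 0.05 all (array([ 837.2, -195.8]), 202.3, 160.8, -6.5) top (array([ 841. , -192.8]), 191.4, 139.5, -2.1)
px [488.  96.] n 2107 ztop 0.22 all (array([ 800.5, -409.4]), 82.6, 70.9, 38.3) top (array([ 805.1, -414.5]), 37.4, 35.6, -76.5)
px [316. 114.] n 730 ztop 0.092 all (array([792.9,  -5.1]), 81.7, 37.4, -88.9) top (array([793.5,  -4.6]), 56.4, 36.8, 89.6)
px [232. 123.] n 968 ztop 0.086 all (array([771. , 204.4]), 75.9, 74.0, 26.1) top (array([771.2, 204.3]), 74.8, 74.1, 38.8)
px [289. 181.] n 4424 ztop 0.108 all (array([621.3,  62.9]), 254.1, 100.6, -77.0) top (array([621.3,  62.6]), 109.6, 19.6, -76.6)
px [181. 173.] n 1296 ztop 0.096 all (array([646.8, 327.8]), 118.2, 99.2, 54.1) top (array([642. , 320.4]), 99.0, 98.4, 8.1)
px [472. 224.] n 641 ztop 0.104 all (array([ 512.5, -361.2]), 123.5, 69.9, 55.3) top (array([ 484.8, -396.7]), 27.6, 22.2, 52.4)
px [174. 250.] n 1384 ztop 0.096 all (array([462.4, 335.5]), 118.7, 99.5, 74.0) top (array([460.7, 326.2]), 100.0, 97.8, 86.9)
px [183. 243.] n 127 ztop 0.035 all (array([
[... 846 characters left out ...]
 n 4078 ztop 0.109 all (array([622. ,  61.5]), 252.5, 103.2, -77.1) top (array([622.5,  61.9]), 108.5, 20.6, -76.3)
px [133. 256.] n 3212 ztop 0.22 all (array([ 815.3, -407.9]), 83.0, 61.1, -50.1) top (array([ 806., -416.]), 36.3, 35.8, -45.4)
px [424. 272.] n 1366 ztop 0.086 all (array([772.4, 202.6]), 75.0, 74.5, -60.0) top (array([772. , 203.9]), 75.7, 73.7, -39.7)
px [238. 300.] n 6003 ztop 0.051 all (array([ 841.4, -197.6]), 204.1, 162.3, -6.7) top (array([ 839.1, -193.7]), 192.6, 141.1, -2.2)
px [329. 276.] n 1159 ztop 0.092 all (array([795.3,  -5.4]), 83.5, 40.4, -89.2) top (array([795.5,  -4.7]), 56.3, 39.5, 88.6)
mat (array([ 547.1, -337.8]), 226.0, 163.6, -3.3) 0.005554131996418005
```

```bash
cat >> h.py <<'E'
def down(yaw):  # tool pointing down, tool x at world yaw (deg)
    c,s=np.cos(np.radians(yaw)),np.sin(np.radians(yaw)); return np.array([[c,s,0],[s,-c,0],[0,0,-1.]])
def plan(wps,start=None):
    """wps: (pos,R[,mm per row]); prints calls: row x count, chained on the commanded (rounded) pose"""
    s=readout.read_state(); p,R=start or (np.array(s["position"]),np.array(s["tcp_rot"]))
    for w in wps:
        P,Q=np.array(w[0],float),w[1]; v=w[2] if len(w)>2 else 40
        while 1:
            d=R.T@(P-p)/.25; r=Ro.from_matrix(R.T@Q).as_rotvec()/(np.pi/2); m=max(abs(np.r_[d,r]))
            k=max(1,np.ceil(m/.97)) 
            n=np.ceil(max(np.linalg.norm(d)*250/k/v,np.linalg.norm(r)*90/k/8)); k=max(k,np.ceil(n*k/12)) if n>12 else k
            n=int(np.ceil(max(np.linalg.norm(d)*250/k/v,np.linalg.norm(r)*90/k/8,1)))
            a=np.round(np.r_[d,r]/k,3); print("n=%d"%n,a.tolist())
            p=p+R@a[:3]*.25; R=R@Ro.from_rotvec(a[3:]*np.pi/2).as_matrix()
            if k==1: break
    return p,R
E
python3 - <<'E'
from h import *
L=down(103.2)
e=plan([((.6215,.0625,.16),L),((.6215,.0625,.083),L,20)],start=(np.array([.195,.594,.223]),np.array(readout.read_state()["tcp_rot"])))
print(e)
E
```

```text
n=6 [-0.762, -0.495, 0.085, -0.0, 0.0, 0.217]
n=6 [-0.883, -0.212, 0.085, -0.001, 0.0, 0.217]
n=6 [-0.904, 0.095, 0.084, -0.0, 0.0, 0.217]
n=4 [0.0, -0.0, 0.308, 0.0, 0.0, 0.0]
(array([0.62157705, 0.06247949, 0.08298992]), array([[-2.28358817e-01,  9.73577010e-01,  2.36287250e-04],
       [ 9.73576800e-01,  2.28358924e-01, -6.45302912e-04],
       [-6.82210382e-04,  8.26831749e-05, -9.99999764e-01]]))
```

Emit:
send_rows([
  [-0.762, -0.495, 0.085, 0, 0, 0.217],
  [-0.762, -0.495, 0.085, 0, 0, 0.217],
  [-0.762, -0.495, 0.085, 0, 0, 0.217],
  [-0.762, -0.495, 0.085, 0, 0, 0.217],
  [-0.762, -0.495, 0.085, 0, 0, 0.217],
  [-0.762, -0.495, 0.085, 0, 0, 0.217],
])

```text
time_s: 0.7
position: [0.3394, 0.4136, 0.2006]
tcp_rot: [[-0.788, 0.616, -0.001], [0.616, 0.788, -0.002], [-0.0, -0.002, -1.0]]
force: [-0.5, 0.5, 0.4]
opening: 0.998
grasp_force: 0.0
```

Emit:
send_rows([
  [-0.883, -0.212, 0.085, 0, 0, 0.217],
  [-0.883, -0.212, 0.085, 0, 0, 0.217],
  [-0.883, -0.212, 0.085, 0, 0, 0.217],
  [-0.883, -0.212, 0.085, 0, 0, 0.217],
  [-0.883, -0.212, 0.085, 0, 0, 0.217],
  [-0.883, -0.212, 0.085, 0, 0, 0.217],
])

```text
time_s: 1.3
position: [0.4822, 0.2378, 0.1796]
tcp_rot: [[-0.537, 0.843, 0.001], [0.843, 0.537, -0.0], [-0.001, 0.001, -1.0]]
force: [-0.1, 0.2, -0.5]
opening: 1.001
grasp_force: 0.0
```

Emit:
send_rows([
  [-0.904, 0.095, 0.084, 0, 0, 0.217],
  [-0.904, 0.095, 0.084, 0, 0, 0.217],
  [-0.904, 0.095, 0.084, 0, 0, 0.217],
  [-0.904, 0.095, 0.084, 0, 0, 0.217],
  [-0.904, 0.095, 0.084, 0, 0, 0.217],
  [-0.904, 0.095, 0.084, 0, 0, 0.217],
  [-0.904, 0.095, 0.084, 0, 0, 0.217],
  [-0.904, 0.095, 0.084, 0, 0, 0.217],
])

```text
time_s: 2.1
position: [0.6204, 0.0646, 0.1589]
tcp_rot: [[-0.23, 0.973, -0.002], [0.973, 0.23, 0.001], [0.001, -0.002, -1.0]]
force: [1.0, 0.4, 0.8]
opening: 1.001
grasp_force: 0.0
```

Run:
```python
from h import *
s=readout.read_state(); print(np.round(s["position"],4),np.round(s["tcp_rot"],3).tolist(),s["time_s"],np.round(s["joint_positions"],1))
p,d,w=cap("wrist","w1")
z=w[...,2]; m=(z>.09)&(z<.12)&(w[...,0]>.5)&(w[...,0]<.75)&(abs(w[...,1]-.06)<.1)
print(rect(w[m][:,:2]),np.nanpercentile(z[m],[50,95]))
m=(z>.06)&(z<.075)&(w[...,0]>.5)&(w[...,0]<.75)&(abs(w[...,1]-.06)<.2); print(rect(w[m][:,:2]),np.nanmedian(z[m]))
```

```text
[0.6204 0.0646 0.1589] [[-0.23, 0.973, -0.002], [0.973, 0.23, 0.001], [0.001, -0.002, -1.0]] 2.1 [ -4.3  34.4  85.6   0.   60.1 -17.7]
(array([621.3,  67.3]), 97.5, 18.0, -77.1) [0.10859501 0.10984449]
(array([675.9,  80.1]), 263.2, 212.6, -77.0) 0.06994177728130684
```

Emit:
send_rows([
  [0, 0, 0.1, 0, 0, 0],
  [0, 0, 0.2, 0, 0, 0],
  [0, 0, 0.3, 0, 0, 0],
  [0, 0, 0.3, 0, 0, 0],
  [0, 0, 0.3, 0, 0, 0],
])

```text
time_s: 2.65
position: [0.6213, 0.0635, 0.0843]
tcp_rot: [[-0.23, 0.973, -0.001], [0.973, 0.23, 0.0], [0.0, -0.001, -1.0]]
force: [0.4, -0.2, 0.3]
opening: 1.001
grasp_force: 0.0
```

Emit:
send_rows([
  [0, 0, 0, 0, 0, 0],
  [0, 0, 0, 0, 0, 0],
  [0, 0, 0, 0, 0, 0],
  [0, 0, 0, 0, 0, 0],
  [0, 0, 0, 0, 0, 0],
  [0, 0, 0, 0, 0, 0],
  [0, 0, 0, 0, 0, 0],
  [0, 0, 0, 0, 0, 0],
], grip=0)

```text
time_s: 3.45
position: [0.6218, 0.0623, 0.084]
tcp_rot: [[-0.228, 0.974, -0.0], [0.974, 0.228, 0.0], [0.0, -0.0, -1.0]]
force: [0.3, -0.4, 1.0]
opening: 0.356
grasp_force: 0.0
```

Emit:
send_rows([
  [0, 0, -0.01, 0, 0, 0],
  [0, 0, -0.02, 0, 0, 0],
  [0, 0, -0.03, 0, 0, 0],
  [0, 0, -0.04, 0, 0, 0],
  [0, 0, -0.06, 0, 0, 0],
  [0, 0, -0.08, 0, 0, 0],
  [0, 0, -0.12, 0, 0, 0],
  [0, 0, -0.2, 0, 0, 0],
  [0, 0, -0.28, 0, 0, 0],
  [0, 0, -0.28, 0, 0, 0],
])

```text
time_s: 4.45
position: [0.6248, 0.0622, 0.1585]
tcp_rot: [[-0.228, 0.974, 0.009], [0.974, 0.229, -0.001], [-0.003, 0.009, -1.0]]
force: [0.6, 0.2, -2.2]
opening: 0.203
grasp_force: 30.0
```

Run:
```python
from h import *
s=readout.read_state(); print(np.round(s["position"],4),s["opening"],s["grasp_force"],s["force"],s["time_s"])
plan([((.43,0.0,s["position"][2]),down(103.2)),((.43,0.0,.037),down(103.2),25)])
```

```text
[0.6248 0.0622 0.1585] 0.2032125526551082 29.992225170135498 [ 0.57649229  0.23380695 -2.20427256] 4.45
n=6 [-0.064, -0.815, -0.007, 0.005, 0.002, 0.0]
n=5 [-0.0, -0.001, 0.486, 0.0, -0.0, 0.0]
```

Emit:
send_rows([
  [-0.02, -0.2, 0, 0, 0, 0],
  [-0.03, -0.4, 0, 0, 0, 0],
  [-0.05, -0.6, 0, 0, 0, 0],
  [-0.064, -0.815, 0, 0, 0, 0],
  [-0.064, -0.815, 0, 0, 0, 0],
  [-0.064, -0.815, 0, 0, 0, 0],
  [-0.064, -0.815, 0, 0, 0, 0],
])

```text
time_s: 5.15
position: [0.4293, -0.0003, 0.1546]
tcp_rot: [[-0.228, 0.974, 0.004], [0.974, 0.228, -0.001], [-0.002, 0.003, -1.0]]
force: [0.2, -1.2, -2.8]
opening: 0.205
grasp_force: 30.0
```

Emit:
send_rows([
  [0, 0, 0.1, 0, 0, 0],
  [0, 0, 0.2, 0, 0, 0],
  [0, 0, 0.3, 0, 0, 0],
  [0, 0, 0.38, 0, 0, 0],
  [0, 0, 0.42, 0, 0, 0],
  [0, 0, 0.42, 0, 0, 0],
])

```text
time_s: 5.75
position: [0.4281, 0.0003, 0.0478]
tcp_rot: [[-0.229, 0.973, -0.001], [0.973, 0.229, 0.0], [0.0, -0.001, -1.0]]
force: [-1.1, 0.5, -2.0]
opening: 0.206
grasp_force: 30.0
```

Run:
```python
from h import *
s=readout.read_state(); print(np.round(s["position"],4),s["force"],s["time_s"])
for n in("scene","top"):
    p,d,w=cap(n,n+"1")
    x,y,z=w[...,0],w[...,1],w[...,2]
    m=(x>.3)&(x<.56)&(abs(y)<.16)&(z>.015)&(z<.06); q=w[m]
    h,e=np.histogram(q[:,2],np.arange(.015,.06,.002)); print(n,rect(q[:,:2]),h.tolist())
    b=(x>.53)&(x<.72)&(abs(y-.06)<.14)&(z>.012)&(z<.058); q=w[b]
    # along-box coordinate of ice
    a=np.radians(103.2); c=(q[:,0]-.6215)*np.cos(a)+(q[:,1]-.0625)*np.sin(a); e=-(q[:,0]-.6215)*np.sin(a)+(q[:,1]-.0625)*np.cos(a)
    print(np.histogram(c[(abs(e)<.034)],np.arange(-.12,.121,.02))[0])
```

```text
[4.281e-01 3.000e-04 4.780e-02] [-1.10937142  0.46191941 -1.99276986] 5.75
scene (array([483.1,  13.5]), 250.8, 215.9, -76.8) [0, 0, 0, 0, 6, 20, 132, 678, 661, 84, 6, 7, 5, 4, 6, 7, 6, 7, 13, 8, 12, 18]
[ 0  0  0  0  7  0  1 13 75 11 79 89]
top (array([508.5,  -4.4]), 321.0, 110.5, 56.2) [3, 3, 2, 3, 6, 34, 203, 351, 159, 23, 0, 2, 4, 1, 4, 3, 0, 3, 4, 2, 3, 3]
[ 17   0   0   1  80  36   0   7 167  60 170  92]
```

View pics/top1.png

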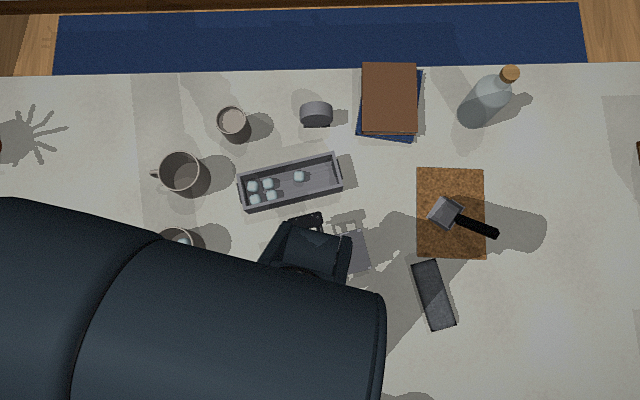

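Emit:
send_rows([
  [0, 0, 0.016, 0, 0, 0],
  [0, 0, 0.028, 0, 0, 0],
  [0, 0, 0.028, 0, 0, 0],
])

```text
time_s: 6.15
position: [0.4274, 0.0001, 0.0423]
tcp_rot: [[-0.228, 0.974, 0.001], [0.974, 0.228, -0.0], [-0.0, 0.001, -1.0]]
force: [0.3, -0.7, -3.7]
opening: 0.208
grasp_force: 30.0
```

Emit:
send_rows([
  [0, 0, 0, 0, 0, 0],
  [0, 0, 0, 0, 0, 0],
  [0, 0, 0, 0, 0, 0],
  [0, 0, 0, 0, 0, 0],
  [0, 0, -0.2, 0, 0, 0],
  [0, 0, -0.4, 0, 0, 0],
  [0, 0, -0.6, 0, 0, 0],
  [0, 0, -0.6, 0, 0, 0],
], grip=1)

```text
time_s: 6.95
position: [0.4313, -0.0007, 0.1976]
tcp_rot: [[-0.229, 0.973, 0.013], [0.973, 0.229, -0.004], [-0.007, 0.012, -1.0]]
force: [0.8, -0.9, 0.5]
opening: 0.849
grasp_force: 0.0
```

Run:
```python
from h import *
s=readout.read_state(); print(np.round(s["position"],4),s["force"],s["time_s"])
p,d,w=cap("wrist","w2")
for n in("wrist","scene","top"):
    if n!="wrist": p,d,w=cap(n,n+"2")
    x,y,z=w[...,0],w[...,1],w[...,2]
    # scoop handle: dark points above mat
    m=(x>.4)&(x<.62)&(y>-.47)&(y<-.25)&(z>.012)&(z<.13); q=w[m]
    if len(q)>50:
        g=p[m].max(1); dark=q[g<60]; pan=q[g>=60]
        print(n,"dark",len(dark),rect(dark[:,:2]),dark[:,2].min(),dark[:,2].max(),"pan",rect(pan[:,:2]))
        t=dark[dark[:,2]>.06]; print(np.median(t,0))
        u,sv,vt=np.linalg.svd(dark-dark.mean(0)); print(dark.mean(0),vt[0],sv)
    m=(x>.3)&(x<.6)&(abs(y)<.17)&(z>.045)&(z<.065); q=w[m]
    if len(q)>20: print("lid bar",len(q),rect(q[:,:2]),np.nanmedian(q[:,2]))
```

```text
[ 0.4313 -0.0007  0.1976] [ 0.84318098 -0.85192766  0.49082991] 6.95
lid bar 4922 (array([510. ,  60.2]), 208.2, 204.4, -83.1) 0.06125031717538813
scene dark 374 (array([ 480. , -316.9]), 173.7, 71.8, -62.6) 0.012308614854663412 0.10702232503926304 pan (array([ 490.9, -301.7]), 179.8, 134.5, -57.5)
[ 0.50108112 -0.38108485  0.08255062]
[ 0.50154525 -0.36082596  0.06537049] [ 0.40903861 -0.77460291  0.48236682] [0.8435578  0.47019269 0.1165167 ]
lid bar 753 (array([504.6,  58.3]), 222.0, 189.7, -89.7) 0.05860000701519221
top dark 707 (array([ 472.6, -321.6]), 172.5, 134.4, -39.4) 0.012018009995327516 0.10800530490730514 pan (array([ 471.4, -336.9]), 195.6, 119.5, -21.7)
[ 0.49320933 -0.38086902  0.08635585]
[ 0.49282878 -0.3515169   0.06144551] [-0.38736407  0.78722217 -0.47982323] [1.30659788 0.87057255 0.17746616]
lid bar 415 (array([517. ,  59.1]), 221.3, 165.0, -89.8) 0.06203150726609795
```

Run:
```python
from h import *
plan([((.5,-.37,.22),down(60))])
```

```text
n=5 [-0.755, -0.026, -0.056, -0.0, 0.0, 0.24]
n=5 [-0.711, 0.253, -0.056, -0.0, 0.0, 0.24]
```

Emit:
send_rows([
  [-0.755, -0.026, -0.056, 0, 0, 0.24],
  [-0.755, -0.026, -0.056, 0, 0, 0.24],
  [-0.755, -0.026, -0.056, 0, 0, 0.24],
  [-0.755, -0.026, -0.056, 0, 0, 0.24],
  [-0.755, -0.026, -0.056, 0, 0, 0.24],
], grip=1)

```text
time_s: 7.6
position: [0.4652, -0.1902, 0.2044]
tcp_rot: [[0.151, 0.989, 0.0], [0.989, -0.151, -0.002], [-0.002, 0.001, -1.0]]
force: [-0.6, 0.7, -0.1]
opening: 0.998
grasp_force: 0.0
```

Emit:
send_rows([
  [-0.711, 0.253, -0.056, 0, 0, 0.24],
  [-0.711, 0.253, -0.056, 0, 0, 0.24],
  [-0.711, 0.253, -0.056, 0, 0, 0.24],
  [-0.711, 0.253, -0.056, 0, 0, 0.24],
  [-0.711, 0.253, -0.056, 0, 0, 0.24],
  [-0.711, 0.253, -0.056, 0, 0, 0.24],
  [-0.711, 0.253, -0.056, 0, 0, 0.24],
  [-0.711, 0.253, -0.056, 0, 0, 0.24],
])

```text
time_s: 8.4
position: [0.5, -0.3678, 0.2191]
tcp_rot: [[0.499, 0.867, -0.002], [0.867, -0.499, 0.002], [0.001, -0.003, -1.0]]
force: [0.6, -0.1, 0.1]
opening: 0.999
grasp_force: 0.0
```

```bash
cat > sc.py <<'E'
from h import *
s=readout.read_state(); print(np.round(s["position"],4),s["time_s"],np.round(s["joint_positions"],1))
for n in("wrist","scene","top"):
    p,d,w=cap(n,n+"3"); x,y,z=w[...,0],w[...,1],w[...,2]
    m=(x>.44)&(x<.62)&(y>-.46)&(y<-.26)&(z>.012)&(z<.115)
    m&=~((x<.44)&(y>-.32)); q=w[m]; g=p[m].max(1)
    if len(q)<100: print(n,"none"); continue
    t=q[q[:,2]>.05]; (vx,vy,x0,y0)=cv2.fitLine(t[:,:2].astype(np.float32),cv2.DIST_HUBER,0,.001,.001).ravel()
    if vy<0: vx,vy=-vx,-vy
    r=rect(t[:,:2]); print(n,len(q),"handle yaw",np.degrees(np.arctan2(vy,vx)),"at",x0,y0,"rect",r,"zmax",q[:,2].max())
    ax=np.array([vx,vy]); a=(q[:,:2]-[x0,y0])@ax; b=(q[:,:2]-[x0,y0])@[-vy,vx]
    print(" along range",np.percentile(a,[.5,99.5])," across",np.percentile(b,[1,99]), "nose pt",[x0,y0]+ax*np.percentile(a,99.5))
    h=q[q[:,2]>.055]; ha=(h[:,:2]-[x0,y0])@ax; k=np.polyfit(ha,h[:,2],1); print(" top slope deg",np.degrees(np.arctan(k[0])),"z at a=0",k[1])
E
python3 sc.py
```

```text
[ 0.5    -0.3678  0.2191] 8.4 [-46.6  30.2  82.8   0.   67.2 -16.7]
wrist 2157 handle yaw 53.269314 at 0.50077605 -0.37732518 rect (array([ 500.5, -378.2]), 84.3, 22.1, 53.5) zmax 0.10780968565962158
 along range [-0.04089464  0.08941765]  across [-0.03350027  0.03339908] nose pt [ 0.55425268 -0.30566091]
 top slope deg -36.96642131019991 z at a=0 0.08216756147627306
scene 665 handle yaw 58.68796 at 0.49750146 -0.38878348 rect (array([ 502. , -373.5]), 84.9, 23.9, 54.8) zmax 0.10810254569082565
 along range [-0.02276734  0.10394908]  across [-0.03592169  0.03356023] nose pt [ 0.55152366 -0.29997462]
 top slope deg -35.47232117684309 z at a=0 0.08833273269202273
top 485 handle yaw 45.990307 at 0.50451446 -0.36621997 rect (array([ 505.7, -366.7]), 65.0, 22.2, 54.9) zmax 0.09808787247590475
 along range [-0.03019505  0.08290514]  across [-0.02906682  0.01240543] nose pt [ 0.56211529 -0.30659275]
 top slope deg -34.767873883443606 z at a=0 0.07201713803331554
```

View pics/wrist3.png

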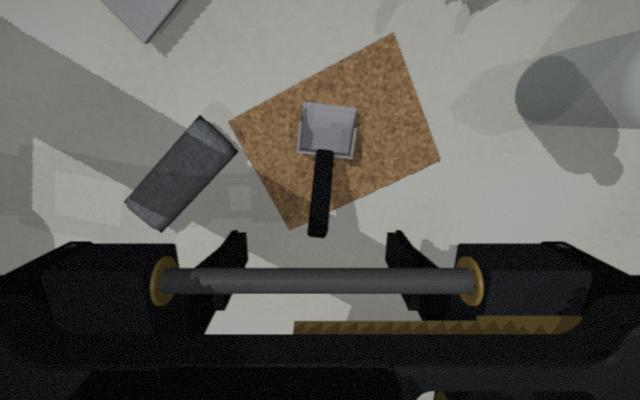

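Run:
```python
from h import *
for n in("wrist","top","scene"):
    p,d,w=cap(n); x,y,z=w[...,0],w[...,1],w[...,2]
    th=np.radians(54); ax=np.array([np.cos(th),np.sin(th)]); nn=np.array([-ax[1],ax[0]])
    o=np.array([.5008,-.3773])
    a=(w[...,:2]-o)@ax; b=(w[...,:2]-o)@nn
    for b0 in np.arange(-.06,.1,.01):
        m=(abs(a-b0)<.003)&(abs(b)<.045)&(z>-.01)&(z<.12); q=z[m]
        mm=m&(z>.011)
        if mm.sum()>3: print(n,round(b0,3),mm.sum(),"zmax %.4f"%np.nanmax(z[mm]),"central med %.4f"%np.median(z[mm&(abs(b)<.013)]) if (mm&(abs(b)<.013)).any() else "", "b mid %.4f w %.4f"%((b[mm].min()+b[mm].max())/2,np.ptp(b[mm])))
```

```text
wrist -0.04 43 zmax 0.1004 central med 0.0968 b mid 0.0002 w 0.0210
wrist -0.03 100 zmax 0.1077 central med 0.1062 b mid 0.0001 w 0.0208
wrist -0.02 137 zmax 0.1044 central med 0.1000 b mid 0.0000 w 0.0211
wrist -0.01 134 zmax 0.0955 central med 0.0913 b mid 0.0000 w 0.0215
wrist 0.0 130 zmax 0.0869 central med 0.0829 b mid -0.0002 w 0.0217
wrist 0.01 128 zmax 0.0790 central med 0.0745 b mid -0.0004 w 0.0220
wrist 0.02 117 zmax 0.0700 central med 0.0660 b mid -0.0005 w 0.0221
wrist 0.03 110 zmax 0.0616 central med 0.0578 b mid -0.0002 w 0.0213
wrist 0.04 200 zmax 0.0531 central med 0.0492 b mid -0.0010 w 0.0671
wrist 0.05 62 zmax 0.0454 central med 0.0424 b mid -0.0012 w 0.0672
wrist 0.06 39 zmax 0.0369  b mid -0.0008 w 0.0680
wrist 0.07 40 zmax 0.0362  b mid -0.0009 w 0.0678
wrist 0.08 23 zmax 0.0232  b mid -0.0012 w 0.0670
wrist 0.09 14 zmax 0.0189  b mid -0.0011 w 0.0680
top -0.02 5 zmax 0.0890 central med 0.0843 b mid 0.0120 w 0.0011
top -0.01 36 zmax 0.0961 central med 0.0898 b mid 0.0021 w 0.0211
top 0.0 42 zmax 0.0901 central med 0.0818 b mid 0.0021 w 0.0224
top 0.01 36 zmax 0
[... 601 characters left out ...]
l med 0.1001 b mid 0.0016 w 0.0218
scene -0.01 35 zmax 0.0974 central med 0.0901 b mid 0.0011 w 0.0211
scene 0.0 24 zmax 0.0868 central med 0.0827 b mid 0.0016 w 0.0221
scene 0.01 31 zmax 0.0818 central med 0.0739 b mid 0.0006 w 0.0203
scene 0.02 34 zmax 0.0726 central med 0.0645 b mid 0.0008 w 0.0200
scene 0.03 29 zmax 0.0634 central med 0.0560 b mid 0.0010 w 0.0216
scene 0.04 116 zmax 0.0543 central med 0.0309 b mid 0.0009 w 0.0667
scene 0.05 31 zmax 0.0506 central med 0.0433 b mid 0.0007 w 0.0687
scene 0.06 13 zmax 0.0374  b mid 0.0011 w 0.0670
scene 0.07 21 zmax 0.0376  b mid 0.0011 w 0.0678
scene 0.08 17 zmax 0.0339  b mid 0.0018 w 0.0701
scene 0.09 12 zmax 0.0217  b mid 0.0023 w 0.0691
```

Run:
```python
from h import *
plan([((.492,-.389,.14),down(54)),((.492,-.389,.061),down(54),20)])
```

```text
n=3 [-0.084, 0.009, 0.321, 0.0, 0.0, 0.067]
n=4 [-0.0, -0.0, 0.316, 0.0, 0.0, 0.0]
```

Emit:
send_rows([
  [-0.084, 0.009, 0.321, 0, 0, 0.067],
  [-0.084, 0.009, 0.321, 0, 0, 0.067],
  [-0.084, 0.009, 0.321, 0, 0, 0.067],
  [-0.084, 0.009, 0.321, 0, 0, 0.067],
  [-0.084, 0.009, 0.321, 0, 0, 0.067],
])

```text
time_s: 9.2
position: [0.4932, -0.3902, 0.1418]
tcp_rot: [[0.588, 0.809, 0.003], [0.809, -0.588, -0.003], [-0.001, 0.004, -1.0]]
force: [-0.1, 0.2, 0.5]
opening: 1.0
grasp_force: 0.0
```

Emit:
send_rows([
  [0, 0, 0.1, 0, 0, 0],
  [0, 0, 0.2, 0, 0, 0],
  [0, 0, 0.3, 0, 0, 0],
  [0, 0, 0.316, 0, 0, 0],
  [0, 0, 0.316, 0, 0, 0],
])

```text
time_s: 9.7
position: [0.4927, -0.3896, 0.0618]
tcp_rot: [[0.588, 0.809, 0.001], [0.809, -0.588, -0.001], [-0.0, 0.001, -1.0]]
force: [-0.9, -0.4, 0.2]
opening: 1.0
grasp_force: 0.0
```

Emit:
send_rows([
  [0, 0, 0, 0, 0, 0],
  [0, 0, 0, 0, 0, 0],
  [0, 0, 0, 0, 0, 0],
  [0, 0, 0, 0, 0, 0],
  [0, 0, 0, 0, 0, 0],
  [0, 0, 0, 0, 0, 0],
  [0, 0, 0, 0, 0, 0],
  [0, 0, 0, 0, 0, 0],
  [0, 0, 0, 0, 0, 0],
  [0, 0, 0, 0, 0, 0],
  [0, 0, 0, 0, 0, 0],
  [0, 0, 0, 0, 0, 0],
], grip=0)

```text
time_s: 10.9
position: [0.4919, -0.3894, 0.0607]
tcp_rot: [[0.588, 0.809, -0.0], [0.809, -0.588, 0.0], [-0.0, -0.0, -1.0]]
force: [-0.5, 0.4, -0.9]
opening: 0.251
grasp_force: 30.0
```

Emit:
send_rows([
  [0, 0, -0.06, 0, 0, 0],
  [0, 0, -0.2, 0, 0, 0],
  [0, 0, -0.4, 0, 0, 0],
  [0, 0, -0.6, 0, 0, 0],
  [0, 0, -0.6, 0, 0, 0],
  [0, 0, -0.6, 0, 0, 0],
])

```text
time_s: 11.5
position: [0.4923, -0.3898, 0.2131]
tcp_rot: [[0.588, 0.809, 0.002], [0.809, -0.588, -0.003], [-0.001, 0.004, -1.0]]
force: [-0.4, 0.4, -3.2]
opening: 0.248
grasp_force: 30.0
```

```bash
cat > h2.py <<'E'
from h import *
def fr(n_yaw,pitch):  # scoop frame: x at yaw, nose down by pitch
    return Ro.from_euler("ZY",[n_yaw,pitch],degrees=True).as_matrix()
T0=Ro.from_euler("x",180,degrees=True).as_matrix()  # tool in scoop frame (vertical grasp)
G=np.array([-.085,0,.075])  # grasp point in scoop
def tcp(yaw,pitch,pt,at):
    """TCP pose putting scoop point pt (local) at world at"""
    S=fr(yaw,pitch); g=np.array(at)+S@(G-np.array(pt)); R=S@T0; return g+R[:,2]*.019,R
NOSE=np.array([.030,0,0])
E
python3 - <<'E'
from h2 import *
s=readout.read_state(); print(np.round(s["position"],4),s["opening"],s["force"])
p,R=np.array(s["position"]),np.array(s["tcp_rot"]); q=p-R[:,2]*.019
S=R@T0.T
pic,d,w=cap("wrist","w4")
l=(w-q)@S+G   # in expected scoop frame
m=(abs(l[...,1])<.045)&(l[...,0]>-.125)&(l[...,0]<.045)&(l[...,2]>-.02)&(l[...,2]<.12); t=l[m]
for x0 in np.arange(-.1,.05,.01):
    k=t[abs(t[:,0]-x0)<.003]
    if len(k)>5: print(round(x0,3),len(k),"zmax %.4f zmin %.4f med %.4f"%(k[:,2].max(),k[:,2].min(),np.median(k[:,2])),"y %.4f %.4f"%(k[:,1].min(),k[:,1].max()))
print("max x",np.percentile(t[:,0],99.5))
E
```

```text
[ 0.4923 -0.3898  0.2131] 0.24805483382200863 [-0.4467871   0.43469216 -3.20358958]
-0.1 385 zmax 0.1038 zmin 0.0968 med 0.1015 y -0.0119 0.0098
-0.09 565 zmax 0.1196 zmin 0.0944 med 0.1044 y -0.0168 0.0148
-0.08 549 zmax 0.1200 zmin 0.0790 med 0.0860 y -0.0168 0.0148
-0.07 655 zmax 0.1015 zmin 0.0575 med 0.0785 y -0.0222 0.0199
-0.06 504 zmax 0.0737 zmin 0.0627 med 0.0699 y -0.0117 0.0096
-0.05 469 zmax 0.0657 zmin 0.0536 med 0.0613 y -0.0119 0.0100
-0.04 424 zmax 0.0579 zmin 0.0459 med 0.0529 y -0.0118 0.0097
-0.03 854 zmax 0.0485 zmin 0.0019 med 0.0347 y -0.0353 0.0329
-0.02 944 zmax 0.0410 zmin 0.0000 med 0.0029 y -0.0348 0.0330
-0.01 869 zmax 0.0315 zmin 0.0008 med 0.0028 y -0.0350 0.0329
-0.0 972 zmax 0.0322 zmin 0.0005 med 0.0027 y -0.0349 0.0329
0.01 905 zmax 0.0178 zmin 0.0002 med 0.0026 y -0.0342 0.0328
0.02 911 zmax 0.0154 zmin -0.0005 med 0.0019 y -0.0349 0.0327
0.03 482 zmax 0.0027 zmin -0.0013 med 0.0009 y -0.0345 0.0332
max x 0.02984411516556999
```

```bash
cat > ice.py <<'E'
from h import *
import sys
B=np.array([.6215,.0625]); A=np.radians(103.2); ux=np.array([np.cos(A),np.sin(A)]); uy=np.array([-ux[1],ux[0]])
def ice(n,save=None,show=True):
    p,d,w=cap(n,save); c=(w[...,:2]-B)@ux; e=(w[...,:2]-B)@uy; z=w[...,2]
    rim=(abs(z-.064)<.004)&(abs(c)<.14)&(abs(e)<.06); r=w[rim]; 
    if len(r)>100: print(n,"rim",rect(r[:,:2]),np.median(r[:,2]))
    m=((abs(c)<.113)&(abs(e)<.036)&(z>.022)&(z<.055)).astype(np.uint8)
    k,l,st,cc=cv2.connectedComponentsWithStats(m)
    for i in range(1,k):
        if st[i,4]>15: t=l==i; print("  px",cc[i].round(),st[i,4],"c %.0f..%.0f e %.0f..%.0f z %.3f"%(c[t].min()*1e3,c[t].max()*1e3,e[t].min()*1e3,e[t].max()*1e3,np.percentile(z[t],90)))
    return p,w
if __name__=="__main__":
    for n in sys.argv[1:]: ice(n,n+"_ice")
E
python3 ice.py top scene
python3 - <<'E'
from h2 import *
import cv2
p=cv2.imread("pics/top_ice.png")[130:280,130:360]; cv2.imwrite("pics/crop5.png",cv2.resize(p,None,fx=3.3,fy=3.3,interpolation=cv2.INTER_CUBIC))
print(readout.read_state()["time_s"])
# via: above box high, then test pour pose above mug
M=[.642,.320]
plan([tcp(103,0,NOSE,[.62,.10,.2])])
for yaw in(103,60): print(yaw,[np.round(tcp(yaw,55,NOSE,M+[.17])[0],3)])
plan([tcp(103,55,NOSE,M+[.17])],start=tcp(103,0,NOSE,[.62,.10,.2]))
E
```

```text
top rim (array([621.1,  64.5]), 249.8, 93.1, -77.0) 0.06316006892083967
  px [299. 176.] 114 c -39..-10 e -26..2 z 0.036
  px [268. 183.] 112 c 41..69 e -29..-0 z 0.036
  px [252. 186.] 115 c 79..108 e -29..-2 z 0.036
  px [271. 195.] 104 c 39..67 e 5..30 z 0.036
  px [255. 199.] 104 c 81..109 e 5..30 z 0.036
scene rim (array([620.6,  62.4]), 253.0, 96.5, -77.2) 0.06414060900167753
  px [390. 223.] 95 c 80..107 e 4..36 z 0.037
  px [375. 225.] 94 c 39..65 e -8..36 z 0.037
11.65
n=6 [0.791, -0.192, -0.093, -0.001, -0.001, -0.272]
n=6 [0.799, 0.153, -0.094, -0.002, -0.001, -0.273]
103 [array([0.647, 0.3  , 0.296])]
60 [array([0.632, 0.303, 0.296])]
n=4 [0.609, 0.142, -0.081, 0.0, -0.306, -0.0]
n=4 [0.502, 0.142, -0.352, 0.0, -0.305, -0.0]
```

View pics/crop5.png

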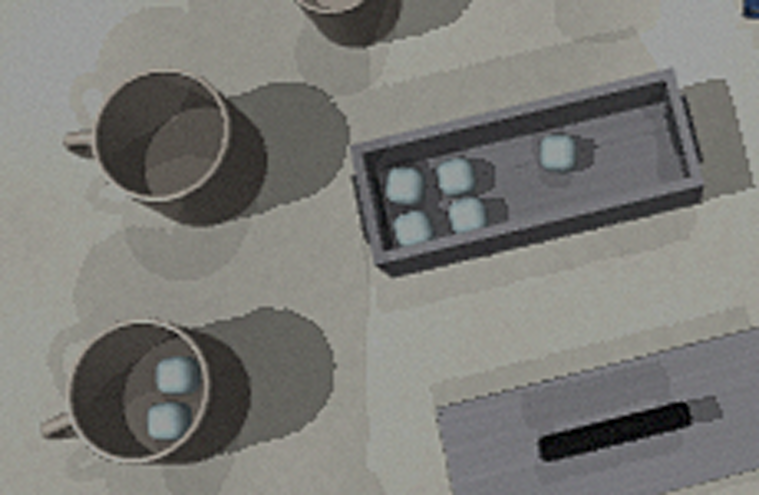

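The crop shows four cubes in a 2×2 block at the box's left end, one lone cube at (555,152), and the rest of the floor clear. First I'll test the pouring tilt with the empty scoop, high above the empty mug.

Emit:
send_rows([
  [0.791, -0.192, -0.093, 0, 0, -0.272],
  [0.791, -0.192, -0.093, 0, 0, -0.272],
  [0.791, -0.192, -0.093, 0, 0, -0.272],
  [0.791, -0.192, -0.093, 0, 0, -0.272],
  [0.791, -0.192, -0.093, 0, 0, -0.272],
  [0.791, -0.192, -0.093, 0, 0, -0.272],
])

```text
time_s: 12.25
position: [0.5691, -0.1991, 0.2323]
tcp_rot: [[0.197, 0.98, -0.003], [0.98, -0.197, 0.001], [0.001, -0.004, -1.0]]
force: [-0.3, -0.4, -2.7]
opening: 0.249
grasp_force: 30.0
```

Emit:
send_rows([
  [0.799, 0.153, -0.094, 0, 0, -0.273],
  [0.799, 0.153, -0.094, 0, 0, -0.273],
  [0.799, 0.153, -0.094, 0, 0, -0.273],
  [0.799, 0.153, -0.094, 0, 0, -0.273],
  [0.799, 0.153, -0.094, 0, 0, -0.273],
  [0.799, 0.153, -0.094, 0, 0, -0.273],
  [0.799, 0.153, -0.094, 0, 0, -0.273],
])

```text
time_s: 12.95
position: [0.646, -0.0153, 0.2562]
tcp_rot: [[-0.224, 0.975, -0.003], [0.975, 0.224, -0.001], [-0.0, -0.003, -1.0]]
force: [0.2, -0.2, -2.5]
opening: 0.251
grasp_force: 30.0
```

Emit:
send_rows([
  [0.609, 0.142, -0.081, 0, -0.306, 0],
  [0.609, 0.142, -0.081, 0, -0.306, 0],
  [0.609, 0.142, -0.081, 0, -0.306, 0],
  [0.609, 0.142, -0.081, 0, -0.306, 0],
  [0.609, 0.142, -0.081, 0, -0.306, 0],
])

```text
time_s: 13.45
position: [0.646, 0.1457, 0.276]
tcp_rot: [[-0.205, 0.973, 0.103], [0.863, 0.23, -0.45], [-0.462, -0.003, -0.887]]
force: [0.1, -0.4, -2.5]
opening: 0.25
grasp_force: 30.0
```

Emit:
send_rows([
  [0.502, 0.142, -0.352, 0, -0.305, 0],
  [0.502, 0.142, -0.352, 0, -0.305, 0],
  [0.502, 0.142, -0.352, 0, -0.305, 0],
  [0.502, 0.142, -0.352, 0, -0.305, 0],
  [0.502, 0.142, -0.352, 0, -0.305, 0],
  [0.502, 0.142, -0.352, 0, -0.305, 0],
])

```text
time_s: 14.05
position: [0.6489, 0.2956, 0.2978]
tcp_rot: [[-0.128, 0.975, 0.181], [0.56, 0.221, -0.799], [-0.819, -0.001, -0.574]]
force: [0.0, -0.5, -1.9]
opening: 0.253
grasp_force: 30.0
```

Run:
```python
from h2 import *
s=readout.read_state(); print(np.round(s["joint_positions"],1)); p,R=tcp(103,55,NOSE,[.642,.320,.17]); print(p,s["position"],np.degrees(Ro.from_matrix(R.T@s["tcp_rot"]).magnitude()))
# min pitch vs nose position
for c in range(-60,100,10):
    for th in range(0,60):
        t=np.radians(th); x=np.linspace(-.116,-.028,60); z=.027+.838*(-.028-x)-.0157
        pts=np.r_[np.c_[x,z],[[-.0945,.054]],[[-.0755,.054]]]; u=pts[:,0]-.03
        C=c/1e3+u*np.cos(t)+pts[:,1]*np.sin(t); H=.008-u*np.sin(t)+pts[:,1]*np.cos(t)
        if not ((C<-.110)&(H<.070)).any(): print(c,th,end="; "); break
```

```text
[ 34.3  47.9  54.5 -50.6  99.9  22.7]
[0.64651899 0.3004261  0.29632277] [0.64885318 0.29560074 0.29775573] 0.2257447593656292
-60 32; -50 26; -40 20; -30 14; -20 10; -10 6; 0 4; 10 4; 20 0; 30 0; 40 0; 50 0; 60 0; 70 0; 80 0; 90 0;
```

```bash
cat >> h2.py <<'E'
B=np.array([.6212,.0632]); YB=103.1; ux=np.array([np.cos(np.radians(YB)),np.sin(np.radians(YB))]); uy=np.array([-ux[1],ux[0]])
def bp(c,z,pitch,pt=NOSE,e=1.): # mm along box, z m
    return tcp(YB,pitch,pt,np.r_[B+ux*c/1e3+uy*e/1e3,z])
def calls(poses,start):
    """one row per pose, 12 per call, chained on rounded commanded poses"""
    for i in range(0,len(poses),12):
        print("CALL"); p0,R0=start
        for p,R in poses[i:i+12]:
            a=np.round(np.r_[R0.T@(p-p0)/.25,Ro.from_matrix(R0.T@R).as_rotvec()/(np.pi/2)],3)
            print(a.tolist())
        start=(p0+R0@a[:3]*.25,R0@Ro.from_rotvec(a[3:]*np.pi/2).as_matrix())
    return start
def interp(ks,n):  # ks: list of tuples, n rows for each segment
    o=[]
    for a,b,m in zip(ks[:-1],ks[1:],n):
        for t in np.arange(1,m+1)/m: o.append(tuple(np.array(a)*(1-t)+np.array(b)*t))
    return o
E
python3 - <<'E'
from h2 import *
e=plan([bp(-52,.11,32)])
ks=[(-52,.11,32),(-52,.0085,32),(-40,.0085,24),(-20,.0085,13),(0,.0085,7),(30,.0085,4),(87,.0085,3)]
calls([bp(*k) for k in interp(ks,[4,2,3,3,4,8])],e)
E
```

```text
n=5 [-0.261, -0.157, 0.649, -0.001, 0.128, -0.001]
n=5 [-0.384, -0.159, 0.583, -0.002, 0.127, -0.001]
CALL
[0.053, -0.0, 0.086, 0.0, 0.0, -0.0]
[0.107, -0.0, 0.172, 0.0, 0.0, -0.0]
[0.161, -0.0, 0.258, 0.0, 0.0, -0.0]
[0.215, -0.0, 0.344, 0.0, 0.0, -0.0]
[0.221, -0.0, 0.364, 0.0, 0.045, -0.0]
[0.229, -0.0, 0.385, 0.0, 0.089, -0.0]
[0.242, -0.0, 0.402, 0.0, 0.13, -0.0]
[0.258, -0.0, 0.42, 0.0, 0.171, -0.0]
[0.276, -0.0, 0.438, 0.0, 0.211, -0.0]
[0.296, -0.0, 0.442, 0.0, 0.234, -0.0]
[0.318, -0.0, 0.445, 0.0, 0.256, -0.0]
[0.34, -0.0, 0.449, 0.0, 0.278, -0.0]
CALL
[0.027, -0.0, 0.002, 0.0, 0.008, -0.0]
[0.054, -0.0, 0.005, 0.0, 0.017, -0.0]
[0.081, -0.0, 0.007, 0.0, 0.025, -0.0]
[0.108, -0.0, 0.01, 0.0, 0.033, -0.0]
[0.136, -0.0, 0.007, 0.0, 0.035, -0.0]
[0.163, -0.0, 0.005, 0.0, 0.036, -0.0]
[0.191, -0.0, 0.002, 0.0, 0.037, -0.0]
[0.219, -0.0, 0.0, 0.0, 0.039, -0.0]
[0.247, -0.0, -0.002, 0.0, 0.04, -0.0]
[0.275, -0.0, -0.005, 0.0, 0.042, -0.0]
[0.303, -0.0, -0.007, 0.0, 0.043, -0.0]
[0.331, -0.0, -0.01, 0.0, 0.044, -0.0]
```

Emit:
send_rows([
  [-0.261, -0.157, 0.649, 0, 0.128, 0],
  [-0.261, -0.157, 0.649, 0, 0.128, 0],
  [-0.261, -0.157, 0.649, 0, 0.128, 0],
  [-0.261, -0.157, 0.649, 0, 0.128, 0],
  [-0.261, -0.157, 0.649, 0, 0.128, 0],
])

```text
time_s: 14.55
position: [0.6464, 0.1149, 0.2602]
tcp_rot: [[-0.156, 0.977, 0.147], [0.708, 0.214, -0.673], [-0.689, -0.001, -0.725]]
force: [-0.5, 0.4, -2.5]
opening: 0.25
grasp_force: 30.0
```

Emit:
send_rows([
  [-0.384, -0.159, 0.583, 0, 0.127, 0],
  [-0.384, -0.159, 0.583, 0, 0.127, 0],
  [-0.384, -0.159, 0.583, 0, 0.127, 0],
  [-0.384, -0.159, 0.583, 0, 0.127, 0],
  [-0.384, -0.159, 0.583, 0, 0.127, 0],
  [-0.384, -0.159, 0.583, 0, 0.127, 0],
  [-0.384, -0.159, 0.583, 0, 0.127, 0],
  [-0.384, -0.159, 0.583, 0, 0.127, 0],
])

```text
time_s: 15.35
position: [0.6477, -0.0492, 0.2194]
tcp_rot: [[-0.191, 0.974, 0.122], [0.826, 0.226, -0.517], [-0.531, 0.002, -0.848]]
force: [-0.7, -0.1, -3.0]
opening: 0.248
grasp_force: 30.0
```

Run:
```python
from h2 import *
s=readout.read_state(); p,R=np.array(s["position"]),np.array(s["tcp_rot"])
P,Q=bp(-52,.11,32); print("err mm c,e,z",(p-P)[:2]@ux*1e3,(p-P)[:2]@uy*1e3,(p-P)[2]*1e3,np.degrees(Ro.from_matrix(R.T@Q).as_rotvec()))
pic,d,w=cap("wrist","w6"); c=(w[...,:2]-B)@ux; e=(w[...,:2]-B)@uy; z=w[...,2]
m=(abs(z-.064)<.003)&(abs(e)<.06)&(c>0)&(c<.1); print("rim e edges", np.percentile(e[m&(e<0)],[2,98]),np.percentile(e[m&(e>0)],[2,98]),m.sum())
l=(w-(p-R[:,2]*.019))@(R@T0.T)+G
m=(abs(l[...,1])<.05)&(abs(l[...,0])<.04)&(abs(l[...,2]-.003)<.012); t=l[m]; print("scoop y",np.percentile(t[:,1],[1,99]),"nose x",np.percentile(t[:,0],99.5),"z nose",np.median(t[t[:,0]>.02][:,2]))
```

```text
err mm c,e,z 4.333099153329125 -1.3494179381722797 0.9879843898164542 [ 0.08247421  0.04874514 -0.06785726]Traceback (most recent call last):
  File "<stdin>", line 5, in <module>
    return _quantile_unchecked(
        a, q, axis, out, overwrite_input, method, keepdims, weights)
    return _ureduce(a,
                    func=_quantile_ureduce_func,
    ...<5 lines>...
                    overwrite_input=overwrite_input,
                    method=method)
    r = func(a, **kwargs)
    result = _quantile(arr,
                       quantiles=q,
    ...<2 lines>...
                       out=out,
                       weights=wgt)
    slices_having_nans = np.isnan(arr[-1, ...])
                                  ~~~^^^^^^^^^
IndexError: index -1 is out of bounds for axis 0 with size 0
```

Emit:
send_rows([
  [0, 0, 0, 0, 0, 0],
  [0, 0, 0, 0, 0, 0],
])

```text
time_s: 15.6
position: [0.6474, -0.0492, 0.2185]
tcp_rot: [[-0.192, 0.974, 0.12], [0.826, 0.227, -0.517], [-0.531, 0.0, -0.848]]
force: [-0.1, -0.5, -2.1]
opening: 0.25
grasp_force: 30.0
```

```bash
cat > chk.py <<'E'
from h2 import *
def chk(P,Q):
    s=readout.read_state(); p,R=np.array(s["position"]),np.array(s["tcp_rot"]); d=p-P
    print("err mm c %.1f e %.1f z %.1f"%(d[:2]@ux*1e3,d[:2]@uy*1e3,d[2]*1e3),np.degrees(Ro.from_matrix(R.T@Q).as_rotvec()).round(2),"F",np.round(s["force"],1),s["time_s"]); return p,R
E
python3 - <<'E'
from chk import *
st=chk(*bp(-52,.11,32))
pic,d,w=cap("wrist","w6")
p,R=st
l=(w-(p-R[:,2]*.019))@(R@T0.T)+G
m=(abs(l[...,1])<.05)&(abs(l[...,0])<.04)&(abs(l[...,2]-.003)<.012); t=l[m]; print("scoop y",np.percentile(t[:,1],[1,99]),"nose x",np.percentile(t[:,0],99.5),"z nose",np.median(t[t[:,0]>.02][:,2]))
c=(w[...,:2]-B)@ux; e=(w[...,:2]-B)@uy; z=w[...,2]
m=(abs(z-.064)<.004)&(abs(e)<.07)&(abs(c)<.15); print(m.sum()); 
if m.sum()>20: print(np.percentile(c[m],[1,99]),np.percentile(e[m],[1,99]))
ks=[(-52,.11,32),(-52,.0085,32),(-40,.0085,24),(-20,.0085,13),(0,.0085,7),(30,.0085,4),(87,.0085,3)]
calls([bp(*k) for k in interp(ks,[4,2,3,3,4,8])],st)
E
```

```text
err mm c 4.4 e -1.1 z 0.0 [ 0.01  0.04 -0.  ] F [-0.1 -0.5 -2.1] 15.6
scoop y [-0.03409421  0.03158595] nose x 0.027656002471502194 z nose -0.0016912434381011476
1476
[-0.08157859 -0.02308191] [-0.04660199  0.04517384]
CALL
[0.039, -0.004, 0.095, 0.0, 0.0, -0.0]
[0.093, -0.004, 0.182, 0.0, 0.0, -0.0]
[0.147, -0.004, 0.268, 0.0, 0.0, -0.0]
[0.2, -0.004, 0.354, 0.0, 0.0, -0.0]
[0.206, -0.004, 0.374, 0.0, 0.045, -0.0]
[0.215, -0.004, 0.394, 0.0, 0.089, -0.0]
[0.228, -0.004, 0.412, 0.0, 0.13, 0.0]
[0.244, -0.004, 0.429, 0.0, 0.171, 0.0]
[0.261, -0.004, 0.448, 0.0, 0.212, 0.0]
[0.282, -0.004, 0.451, 0.0, 0.234, 0.0]
[0.303, -0.004, 0.455, 0.0, 0.256, 0.0]
[0.325, -0.004, 0.459, 0.0, 0.278, 0.0]
CALL
[0.027, -0.0, 0.002, 0.0, 0.009, 0.0]
[0.054, -0.0, 0.005, 0.0, 0.017, 0.0]
[0.081, -0.0, 0.007, 0.0, 0.025, 0.0]
[0.109, -0.0, 0.01, 0.0, 0.034, 0.0]
[0.136, -0.0, 0.007, 0.0, 0.035, 0.0]
[0.164, -0.0, 0.005, 0.0, 0.036, 0.0]
[0.192, -0.0, 0.002, 0.0, 0.038, 0.0]
[0.22, -0.0, -0.0, 0.0, 0.039, 0.0]
[0.248, -0.0, -0.003, 0.0, 0.041, 0.0]
[0.276, -0.0, -0.005, 0.0, 0.042, 0.0]
[0.304, -0.0, -0.008, 0.0, 0.043, 0.0]
[0.331, -0.0, -0.01, 0.0, 0.045, 0.0]
```

View pics/w6.png

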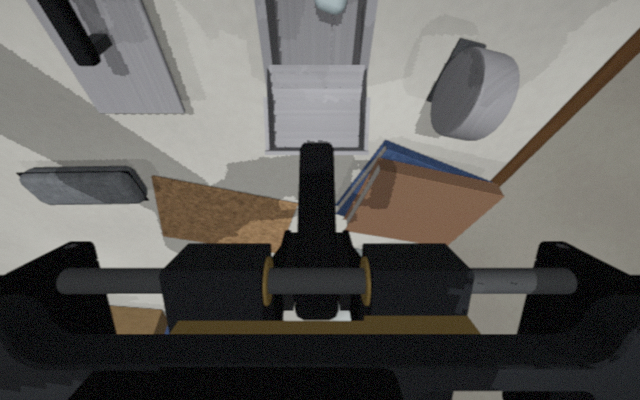

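Emit:
send_rows([
  [0.035, -0.004, 0.088, 0, 0, 0],
  [0.089, -0.004, 0.175, 0, 0, 0],
  [0.143, -0.004, 0.261, 0, 0, 0],
  [0.196, -0.004, 0.347, 0, 0, 0],
  [0.202, -0.004, 0.367, 0, 0.045, 0],
  [0.211, -0.004, 0.387, 0, 0.089, 0],
  [0.224, -0.004, 0.405, 0, 0.13, 0],
  [0.24, -0.004, 0.422, 0, 0.171, 0],
  [0.257, -0.004, 0.441, 0, 0.212, 0],
  [0.278, -0.004, 0.444, 0, 0.234, 0],
  [0.299, -0.004, 0.448, 0, 0.256, 0],
  [0.321, -0.004, 0.452, 0, 0.278, 0],
])

```text
time_s: 16.85
position: [0.6448, -0.0426, 0.08]
tcp_rot: [[-0.224, 0.974, 0.027], [0.967, 0.226, -0.119], [-0.122, -0.0, -0.993]]
force: [-0.8, 0.8, -2.5]
opening: 0.248
grasp_force: 30.0
```

```bash
python3 - <<'E'
from chk import *
chk(*bp(0,.0105,7))
E
python3 ice.py top
```

```text
err mm c -1.0 e 0.0 z -0.1 [-0.01 -0.01 -0.03] F [-0.8  0.8 -2.5] 16.85
```

Emit:
send_rows([
  [0.027, 0, 0.004, 0, 0.009, 0],
  [0.054, 0, 0.008, 0, 0.017, 0],
  [0.081, 0, 0.011, 0, 0.025, 0],
  [0.109, 0, 0.014, 0, 0.034, 0],
  [0.136, 0, 0.011, 0, 0.035, 0],
  [0.164, 0, 0.009, 0, 0.036, 0],
])

```text
time_s: 17.5
position: [0.6353, -0.0025, 0.0728]
tcp_rot: [[-0.225, 0.974, 0.015], [0.972, 0.225, -0.064], [-0.066, 0.0, -0.998]]
force: [-0.2, -0.7, -2.8]
opening: 0.251
grasp_force: 30.0
```

Run:
```python
from chk import *
p,R=chk(*bp(44,.0095,3.7))
pic,d,w=cap("wrist","w7")
l=(w-(p-R[:,2]*.019))@(R@T0.T)+G
m=(abs(l[...,1])<.04)&(l[...,0]<.1)&(l[...,0]>-.03)&(l[...,2]<.05)&(l[...,2]>-.02)
for x0 in np.arange(-.02,.1,.01):
    k=l[m&(abs(l[...,0]-x0)<.003)]
    if len(k)>5: print(round(x0,3),len(k),"lanes zmax L(+y) %.4f R(-y) %.4f med %.4f"%(np.percentile(k[(k[:,1]>0)&(k[:,1]<.028)][:,2],95),np.percentile(k[(k[:,1]<0)&(k[:,1]>-.028)][:,2],95),np.median(k[:,2])))
```

```text
err mm c -0.0 e 0.2 z 0.0 [-0.    0.08 -0.07] F [-0.2 -0.7 -2.8] 17.5
-0.02 1080 lanes zmax L(+y) 0.0030 R(-y) 0.0029 med 0.0023
-0.01 1143 lanes zmax L(+y) 0.0026 R(-y) 0.0028 med 0.0021
0.0 1143 lanes zmax L(+y) 0.0026 R(-y) 0.0026 med 0.0018
0.01 1158 lanes zmax L(+y) 0.0024 R(-y) 0.0023 med 0.0014
0.02 1400 lanes zmax L(+y) 0.0216 R(-y) 0.0274 med 0.0172
0.03 1390 lanes zmax L(+y) 0.0271 R(-y) 0.0285 med 0.0256
0.04 1224 lanes zmax L(+y) 0.0275 R(-y) 0.0264 med 0.0245
0.05 1131 lanes zmax L(+y) 0.0227 R(-y) 0.0285 med 0.0248
0.06 855 lanes zmax L(+y) 0.0018 R(-y) 0.0281 med 0.0008
```

View pics/w7.png

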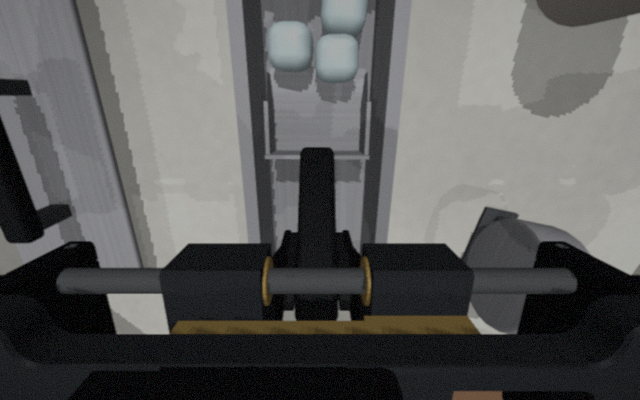

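Emit:
send_rows([
  [0.025, 0, -0.001, 0, 0.001, 0],
  [0.05, 0, -0.003, 0, 0.002, 0],
  [0.075, 0, -0.005, 0, 0.003, 0],
  [0.1, 0, -0.006, 0, 0.005, 0],
  [0.125, 0, -0.007, 0, 0.006, 0],
  [0.15, 0, -0.009, 0, 0.007, 0],
  [0.17, 0, -0.011, 0, 0.008, 0],
  [0.176, 0, -0.012, 0, 0.008, 0],
  [0.176, 0, -0.012, 0, 0.008, 0],
])

```text
time_s: 18.45
position: [0.6254, 0.0401, 0.073]
tcp_rot: [[-0.225, 0.974, 0.012], [0.973, 0.226, -0.052], [-0.053, -0.0, -0.999]]
force: [0.1, 0.2, -3.1]
opening: 0.253
grasp_force: 30.0
```

```bash
cat > pan.py <<'E'
from chk import *
def pan(save=None):
    s=readout.read_state(); p,R=np.array(s["position"]),np.array(s["tcp_rot"])
    pic,d,w=cap("wrist",save); l=(w-(p-R[:,2]*.019))@(R@T0.T)+G
    m=((abs(l[...,1])<.036)&(l[...,0]<.13)&(l[...,0]>-.03)&(l[...,2]<.06)&(l[...,2]>.013)&(pic.astype(int).min(-1)>110)).astype(np.uint8)
    k,L,st,cc=cv2.connectedComponentsWithStats(m)
    for i in range(1,k):
        if st[i,4]>80: t=l[L==i]; print(" blob px",cc[i].round(),st[i,4],"x %.0f..%.0f y %.0f..%.0f z %.0f..%.0f mm"%tuple(np.percentile(t,[2,98],0).T.ravel()*1e3))
    return pic,l
if __name__=="__main__":
    import sys
    s=readout.read_state(); print(np.round(s["position"],4),np.round(s["force"],1),s["time_s"]); pan(sys.argv[1])
E
python3 -c "
from chk import *; chk(*bp(87.5,.0095,3))"; python3 pan.py w8
```

```text
err mm c 1.0 e 0.2 z 1.5 [-0.    0.06 -0.05] F [ 0.1  0.2 -3.1] 18.45
[0.6254 0.0401 0.073 ] [ 0.1  0.2 -3.1] 18.45
 blob px [288.  35.] 1594 x 29..51 y 5..28 z 20..26 mm
 blob px [348.  37.] 1591 x 28..50 y -32..-9 z 20..26 mm
 blob px [289.  82.] 1489 x 2..25 y 4..28 z 23..30 mm
 blob px [336.  82.] 1515 x 2..25 y -26..-2 z 22..30 mm
 blob px [266. 125.] 157 x -29..1 y 30..32 z 28..30 mm
 blob px [367. 125.] 154 x -29..1 y -35..-33 z 28..30 mm
 blob px [322. 125.] 1390 x -25..-1 y -17..8 z 22..30 mm
```

View pics/w8.png

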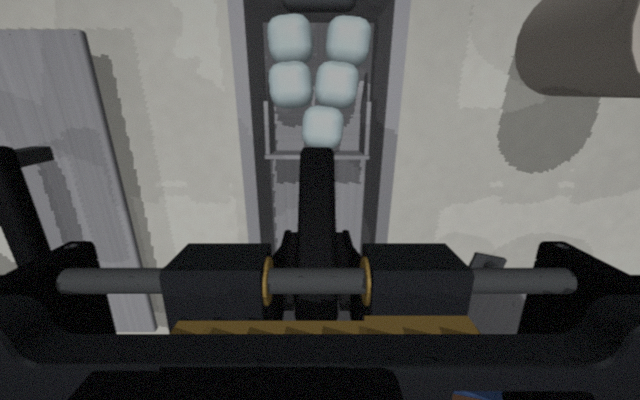

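Run:
```python
from h2 import *
H=np.array([-.03,0,0])
s=readout.read_state(); st=(np.array(s["position"]),np.array(s["tcp_rot"]))
ks=[(28.6,.0142,3),(22,.017,-8),(18,.024,-22),(18,.034,-28),(18,.16,-28)]
e=calls([bp(*k,pt=H) for k in interp(ks,[3,3,2,4])],st); print(e[0])
```

```text
CALL
[-0.022, 0.0, 0.011, 0.0, 0.041, -0.001]
[-0.044, 0.0, 0.023, 0.0, 0.082, -0.001]
[-0.064, 0.0, 0.036, 0.0, 0.123, -0.001]
[-0.084, 0.0, 0.049, 0.0, 0.175, -0.001]
[-0.102, 0.001, 0.062, 0.0, 0.227, -0.001]
[-0.117, 0.001, 0.077, 0.0, 0.279, -0.001]
[-0.124, 0.001, 0.072, 0.0, 0.312, -0.001]
[-0.129, 0.001, 0.068, 0.0, 0.345, -0.001]
[-0.136, 0.001, -0.058, 0.0, 0.345, -0.001]
[-0.143, 0.001, -0.183, 0.0, 0.345, -0.001]
[-0.149, 0.001, -0.309, 0.0, 0.345, -0.001]
[-0.156, 0.001, -0.435, 0.0, 0.345, -0.001]
[0.63319775 0.00766593 0.18362278]
```

Emit:
send_rows([
  [-0.022, 0, 0.011, 0, 0.041, 0],
  [-0.044, 0, 0.023, 0, 0.082, 0],
  [-0.064, 0, 0.036, 0, 0.123, 0],
  [-0.084, 0, 0.049, 0, 0.175, 0],
  [-0.102, 0.001, 0.062, 0, 0.227, 0],
  [-0.117, 0.001, 0.077, 0, 0.279, 0],
  [-0.124, 0.001, 0.072, 0, 0.312, 0],
  [-0.129, 0.001, 0.068, 0, 0.345, 0],
  [-0.136, 0.001, -0.058, 0, 0.345, 0],
  [-0.143, 0.001, -0.183, 0, 0.345, 0],
  [-0.149, 0.001, -0.309, 0, 0.345, 0],
  [-0.156, 0.001, -0.435, 0, 0.345, 0],
])

```text
time_s: 19.7
position: [0.6333, 0.0067, 0.1844]
tcp_rot: [[-0.199, 0.974, -0.105], [0.861, 0.225, 0.456], [0.468, 0.0, -0.884]]
force: [0.6, 0.7, -2.1]
opening: 0.251
grasp_force: 30.0
```

Emit:
send_rows([
  [0, 0, 0, 0, 0, 0],
  [0, 0, 0, 0, 0, 0],
  [0, 0, 0, 0, 0, 0],
])

```text
time_s: 20.0
position: [0.6321, 0.0075, 0.1819]
tcp_rot: [[-0.198, 0.974, -0.108], [0.86, 0.225, 0.457], [0.47, -0.003, -0.883]]
force: [-0.3, -0.4, -2.4]
opening: 0.247
grasp_force: 30.0
```

```bash
python3 pan.py w9
cat > mug.py <<'E'
from h import *
def mugs(ns=("top","scene")):
    for n in ns:
        p,d,w=cap(n); x,y,z=w[...,0],w[...,1],w[...,2]
        m=((abs(z-.095)<.005)&(x>.38)&(x<.8)&(y>.22)&(y<.42)).astype(np.uint8)
        k,l,st,c=cv2.connectedComponentsWithStats(m,connectivity=8)
        for i in range(1,k):
            if st[i,4]>60:
                q=(w[l==i][:,:2]*1000).astype(np.float32); (cx,cy),r=cv2.minEnclosingCircle(q)
                A=np.c_[2*q,np.ones(len(q))]; f=np.linalg.lstsq(A,(q**2).sum(1),rcond=None)[0]
                print(n,"mug n",st[i,4],"enclosing %.1f %.1f r %.1f"%(cx,cy,r),"fit %.1f %.1f"%(f[0],f[1]))
mugs()
E
python3 mug.py
```

```text
[0.6321 0.0075 0.1819] [-0.3 -0.4 -2.4] 20.0
 blob px [338.  90.] 1187 x -1..19 y -27..-4 z 18..26 mm
 blob px [289. 101.] 1155 x -8..12 y 6..28 z 19..26 mm
 blob px [266. 128.] 133 x -29..-0 y 31..33 z 25..28 mm
 blob px [366. 128.] 169 x -29..-1 y -35..-33 z 24..28 mm
 blob px [325. 132.] 1115 x -27..-7 y -18..4 z 19..28 mm
scene mug n 212 enclosing 459.5 325.2 r 52.3 fit 460.5 326.2
scene mug n 284 enclosing 642.1 320.2 r 51.7 fit 642.7 320.0
```

View pics/w9.png

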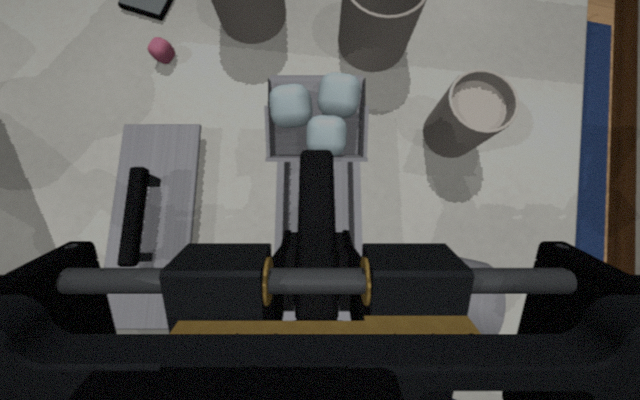

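```bash
cat > pour.py <<'E'
from h2 import *
M=np.array([.6424,.3201])
def mp(r,z,pitch,e=1.,pt=NOSE): return tcp(YB,pitch,pt,np.r_[M+ux*r/1e3+uy*e/1e3,z])
if __name__=="__main__":
    print("to mug"); e=plan([mp(-10,.150,-28)+(30,)])
    print("pour"); ks=[(-10,.150,-28),(-10,.104,0),(-10,.101,8),(-10,.098,16),(-10,.095,24),(-10,.091,32),(-10,.086,40),(-10,.08,48),(-10,.072,56),(-10,.067,60)]
    e=calls([mp(*k) for k in interp(ks,[4]+[1]*8)],e)
    print("out"); ks=[(-10,.067,60),(-14,.13,40),(-20,.17,0)]; calls([mp(*k) for k in interp(ks,[4,6])],e)
E
python3 pour.py
```

```text
to mug
n=7 [0.511, 0.318, 0.437, -0.001, -0.001, -0.002]
pour
CALL
[0.01, 0.0, -0.014, -0.0, -0.078, 0.0]
[0.025, 0.0, -0.024, -0.0, -0.155, 0.0]
[0.047, 0.0, -0.029, -0.0, -0.233, 0.0]
[0.073, 0.0, -0.028, -0.0, -0.311, 0.0]
[0.128, 0.0, -0.055, -0.0, -0.4, 0.0]
[0.188, 0.0, -0.073, -0.0, -0.489, 0.0]
[0.25, 0.0, -0.083, -0.0, -0.578, 0.0]
[0.314, 0.0, -0.078, 0.0, -0.666, 0.0]
[0.376, 0.0, -0.061, 0.0, -0.755, 0.0]
[0.435, 0.0, -0.03, 0.0, -0.844, 0.0]
[0.489, 0.0, 0.018, 0.0, -0.933, 0.0]
[0.512, 0.0, 0.049, 0.0, -0.978, 0.0]
out
CALL
[-0.074, 0.0, 0.013, 0.0, 0.056, 0.0]
[-0.145, 0.0, 0.027, 0.0, 0.112, 0.0]
[-0.212, 0.0, 0.042, 0.0, 0.167, 0.0]
[-0.275, 0.0, 0.058, 0.0, 0.223, 0.0]
[-0.303, 0.0, 0.108, 0.0, 0.297, 0.0]
[-0.324, 0.0, 0.158, 0.0, 0.371, 0.0]
[-0.338, 0.0, 0.206, 0.0, 0.445, 0.0]
[-0.345, 0.0, 0.253, 0.0, 0.519, 0.0]
[-0.346, 0.0, 0.298, 0.0, 0.593, 0.0]
[-0.341, 0.0, 0.339, 0.0, 0.667, 0.0]
```

Emit:
send_rows([
  [0.08, 0.05, 0.07, 0, 0, 0],
  [0.16, 0.1, 0.14, 0, 0, 0],
  [0.24, 0.15, 0.21, 0, 0, 0],
  [0.32, 0.2, 0.275, 0, 0, 0],
  [0.4, 0.25, 0.345, 0, 0, 0],
  [0.46, 0.287, 0.395, 0, 0, 0],
  [0.5, 0.312, 0.428, 0, 0, 0],
  [0.511, 0.318, 0.437, 0, 0, -0.002],
  [0.511, 0.318, 0.437, 0, 0, -0.002],
  [0.511, 0.318, 0.437, 0, 0, -0.002],
])

```text
time_s: 21.15
position: [0.6737, 0.1843, 0.147]
tcp_rot: [[-0.201, 0.974, -0.106], [0.86, 0.227, 0.457], [0.469, 0.001, -0.883]]
force: [0.2, 0.0, -2.8]
opening: 0.247
grasp_force: 30.0
```

Emit:
send_rows([
  [0.01, 0, -0.014, 0, -0.078, 0],
  [0.025, 0, -0.024, 0, -0.155, 0],
  [0.047, 0, -0.029, 0, -0.233, 0],
  [0.073, 0, -0.028, 0, -0.311, 0],
  [0.128, 0, -0.055, 0, -0.4, 0],
  [0.188, 0, -0.073, 0, -0.489, 0],
  [0.25, 0, -0.083, 0, -0.578, 0],
  [0.314, 0, -0.078, 0, -0.666, 0],
  [0.376, 0, -0.061, 0, -0.755, 0],
  [0.435, 0, -0.03, 0, -0.844, 0],
  [0.489, 0, 0.018, 0, -0.933, 0],
  [0.512, 0, 0.049, 0, -0.978, 0],
])

```text
time_s: 22.35
position: [0.6449, 0.3031, 0.1939]
tcp_rot: [[-0.115, 0.974, 0.197], [0.486, 0.228, -0.844], [-0.867, -0.001, -0.499]]
force: [0.0, 0.5, -3.1]
opening: 0.25
grasp_force: 30.0
```

Emit:
send_rows([
  [0, 0, 0, 0, 0, 0],
  [0, 0, 0, 0, 0, 0],
  [0, 0, 0, 0, 0, 0],
  [0, 0, 0, 0, 0, 0],
  [0, 0, 0, 0, 0, 0],
])

```text
time_s: 22.85
position: [0.6468, 0.2998, 0.1979]
tcp_rot: [[-0.111, 0.974, 0.196], [0.488, 0.226, -0.843], [-0.866, 0.003, -0.501]]
force: [-2.0, 2.3, -2.0]
opening: 0.25
grasp_force: 30.0
```

```bash
python3 -c "
from pour import *
from chk import chk
chk(*mp(-10,.067,60))"; python3 pan.py w10; python3 mug.py
```

```text
err mm c -1.8 e -0.7 z 3.3 [ 0.02 -0.04 -0.16] F [-2.   2.3 -2. ] 22.85
[0.6468 0.2998 0.1979] [-2.   2.3 -2. ] 22.85
 blob px [265.  15.] 1173 x 32..52 y 9..36 z 41..60 mm
 blob px [362.  17.] 1009 x 31..50 y -35..-8 z 47..60 mm
 blob px [266. 128.] 116 x -29..-1 y 31..33 z 24..28 mm
 blob px [366. 127.] 152 x -29..-1 y -35..-33 z 24..27 mm
top mug n 187 enclosing 639.7 320.2 r 50.6 fit 641.4 320.5
top mug n 272 enclosing 459.5 326.8 r 50.2 fit 459.9 326.5
scene mug n 182 enclosing 460.2 326.9 r 51.9 fit 460.4 326.1
scene mug n 261 enclosing 640.3 318.3 r 52.1 fit 642.3 320.7
```

View pics/w10.png

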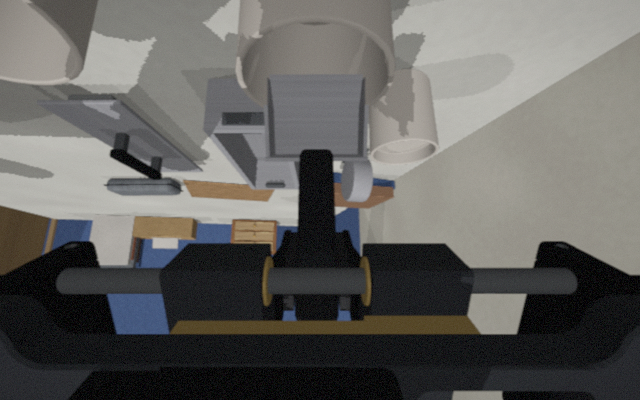

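Emit:
send_rows([
  [-0.074, 0, 0.013, 0, 0.056, 0],
  [-0.145, 0, 0.027, 0, 0.112, 0],
  [-0.212, 0, 0.042, 0, 0.167, 0],
  [-0.275, 0, 0.058, 0, 0.223, 0],
  [-0.303, 0, 0.108, 0, 0.297, 0],
  [-0.324, 0, 0.158, 0, 0.371, 0],
  [-0.338, 0, 0.206, 0, 0.445, 0],
  [-0.345, 0, 0.253, 0, 0.519, 0],
  [-0.346, 0, 0.298, 0, 0.593, 0],
  [-0.341, 0, 0.339, 0, 0.667, 0],
  [-0.341, 0, 0.339, 0, 0.667, 0],
  [-0.341, 0, 0.339, 0, 0.667, 0],
])

```text
time_s: 24.2
position: [0.6731, 0.186, 0.228]
tcp_rot: [[-0.226, 0.974, 0.001], [0.974, 0.226, -0.003], [-0.003, 0.001, -1.0]]
force: [-0.8, 0.2, -1.6]
opening: 0.253
grasp_force: 30.0
```

```bash
python3 pan.py w11; python3 ice.py top scene; python3 mug.py
python3 - <<'E'
from chk import *
# scoop pose in grip: pan floor plane fit
s=readout.read_state(); p,R=np.array(s["position"]),np.array(s["tcp_rot"])
pic,d,w=cap("wrist"); l=(w-(p-R[:,2]*.019))@(R@T0.T)+G
m=(abs(l[...,1])<.025)&(l[...,0]>-.02)&(l[...,0]<.025)&(abs(l[...,2])<.01); t=l[m]; print("pan floor slope deg, z at 0",np.degrees(np.arctan(np.polyfit(t[:,0],t[:,2],1)[0])),np.polyfit(t[:,0],t[:,2],1)[1])
w2=cap("top")[2]; z=w2[...,2]; dd=np.hypot(w2[...,0]-.6424,w2[...,1]-.3201); print("mug inside z>.02:",((dd<.044)&(z>.02)&(z<.08)).sum(), "px of",(dd<.044).sum())
plan([bp(-30,.12,14)])
E
```

```text
[0.6731 0.186  0.228 ] [-0.8  0.2 -1.6] 24.2
 blob px [267. 129.] 157 x -30..-1 y 31..33 z 24..27 mm
 blob px [366. 128.] 167 x -29..-1 y -35..-33 z 23..27 mm
top rim (array([621.3,  62.7]), 252.3, 93.5, -77.3) 0.0630640362367364
  px [250. 185.] 112 c 86..113 e -32..-6 z 0.036
  px [252. 199.] 103 c 88..113 e 4..30 z 0.036
scene rim (array([621. ,  61.9]), 253.3, 96.5, -77.4) 0.06420714475354673
  px [393. 223.] 88 c 87..113 e 3..30 z 0.037
top mug n 69 enclosing 613.1 296.8 r 32.7 fit 638.8 318.2
top mug n 142 enclosing 460.8 322.7 r 49.4 fit 460.0 326.1
scene mug n 68 enclosing 474.7 348.9 r 45.0 fit 461.5 327.6
scene mug n 264 enclosing 642.6 320.4 r 51.2 fit 642.2 319.2
pan floor slope deg, z at 0 -6.477545110761361 -0.003783636786306902
mug inside z>.02: 110 px of 220
n=7 [-0.956, -0.322, 0.103, 0.001, -0.155, 0.002]
```

Run:
```python
from chk import *
s=readout.read_state(); p,R=np.array(s["position"]),np.array(s["tcp_rot"])
pic,d,w=cap("wrist")
for dl in(0,2,3,4,5,6,7):
    T=Ro.from_euler("y",-dl,degrees=True).as_matrix()@T0
    l=(w-(p-R[:,2]*.019))@(R@T.T)+G
    m=(abs(l[...,1])<.027)&(l[...,0]>-.02)&(l[...,0]<.02)&(abs(l[...,2]-.0025)<.008); t=l[m]; k=np.polyfit(t[:,0],t[:,2],1)
    h=(abs(l[...,1])<.009)&(l[...,0]>-.062)&(l[...,0]<-.035)&(l[...,2]>.03)&(l[...,2]<.08); q=l[h]; kh=np.polyfit(q[:,0]+.05,q[:,2],1)
    wl=(abs(l[...,1])<.036)&(abs(l[...,1])>.03)&(l[...,0]<-.002)&(l[...,0]>-.028)&(l[...,2]>.012)&(l[...,2]<.04)
    n=(abs(l[...,1])<.025)&(l[...,0]>.01)&(l[...,0]<.05)&(abs(l[...,2])<.008)
    print(dl,"floor %.1fdeg z %.1f"%(np.degrees(np.arctan(k[0])),k[1]*1e3),"handle %.1fdeg(-40) top z@-50 %.1f (61.1)"%(np.degrees(np.arctan(kh[0])),kh[1]*1e3),"wall top %.1f(30)"%(np.percentile(l[wl][:,2],90)*1e3),"nose x %.1f"%(np.percentile(l[n][:,0],99)*1e3))
```

```text
0 floor -4.8deg z -3.6 handle -44.3deg(-40) top z@-50 55.2 (61.1) wall top 26.2(30) nose x 21.0
2 floor -3.6deg z -0.5 handle -42.3deg(-40) top z@-50 57.1 (61.1) wall top 28.5(30) nose x 23.8
3 floor -2.4deg z 1.0 handle -41.3deg(-40) top z@-50 57.9 (61.1) wall top 29.7(30) nose x 25.1
4 floor -1.1deg z 2.6 handle -40.3deg(-40) top z@-50 58.8 (61.1) wall top 30.8(30) nose x 26.5
5 floor 0.0deg z 4.1 handle -39.3deg(-40) top z@-50 59.6 (61.1) wall top 32.0(30) nose x 27.7
6 floor 1.2deg z 5.5 handle -38.3deg(-40) top z@-50 60.4 (61.1) wall top 33.2(30) nose x 29.0
7 floor 2.4deg z 7.0 handle -37.3deg(-40) top z@-50 61.3 (61.1) wall top 34.4(30) nose x 30.2
```

```bash
python3 - <<'E'
s=open("h2.py").read()
s=s.replace('T0=Ro.from_euler("x",180,degrees=True).as_matrix()','T0=Ro.from_euler("y",-4.3,degrees=True).as_matrix()@Ro.from_euler("x",180,degrees=True).as_matrix()').replace("G=np.array([-.085,0,.075])","G=np.array([-.0823,0,.075])")
open("h2.py","w").write(s)
E
python3 - <<'E'
from h2 import *
e=plan([bp(10,.09,8)])
e=calls([bp(*k) for k in interp([(10,.09,8),(10,.0095,8),(60,.009,4),(112,.009,3)],[6,6,12])],e)
E
```

```text
n=6 [-0.811, -0.321, 0.268, 0.001, -0.041, 0.002]
CALL
[0.003, -0.0, 0.053, -0.0, 0.0, 0.0]
[0.007, -0.0, 0.107, -0.0, 0.0, 0.0]
[0.01, -0.0, 0.16, -0.0, 0.0, 0.0]
[0.014, -0.0, 0.214, -0.0, 0.0, 0.0]
[0.017, -0.0, 0.267, -0.0, 0.0, 0.0]
[0.021, -0.0, 0.321, -0.0, 0.0, 0.0]
[0.051, -0.0, 0.324, -0.0, 0.008, 0.0]
[0.081, -0.0, 0.327, -0.0, 0.015, 0.0]
[0.112, -0.0, 0.33, -0.0, 0.022, 0.0]
[0.142, -0.0, 0.334, -0.0, 0.03, 0.0]
[0.173, -0.0, 0.337, -0.0, 0.037, 0.0]
[0.204, -0.0, 0.34, -0.0, 0.045, 0.0]
CALL
[0.016, -0.0, 0.001, -0.0, 0.001, 0.0]
[0.033, -0.0, 0.002, -0.0, 0.002, 0.0]
[0.05, -0.0, 0.002, -0.0, 0.002, 0.0]
[0.067, -0.0, 0.003, -0.0, 0.003, 0.0]
[0.084, -0.0, 0.004, -0.0, 0.004, 0.0]
[0.101, -0.0, 0.005, -0.0, 0.005, 0.0]
[0.118, -0.0, 0.005, -0.0, 0.006, 0.0]
[0.135, -0.0, 0.006, -0.0, 0.007, 0.0]
[0.152, -0.0, 0.007, -0.0, 0.008, 0.0]
[0.169, -0.0, 0.007, -0.0, 0.009, 0.0]
[0.186, -0.0, 0.008, -0.0, 0.01, 0.0]
[0.203, -0.0, 0.009, -0.0, 0.011, 0.0]
```

Emit:
send_rows([
  [-0.4, -0.16, 0.1, 0, -0.02, 0],
  [-0.811, -0.321, 0.268, 0.001, -0.041, 0.002],
  [-0.811, -0.321, 0.268, 0.001, -0.041, 0.002],
  [-0.811, -0.321, 0.268, 0.001, -0.041, 0.002],
  [-0.811, -0.321, 0.268, 0.001, -0.041, 0.002],
  [-0.811, -0.321, 0.268, 0.001, -0.041, 0.002],
  [-0.811, -0.321, 0.268, 0.001, -0.041, 0.002],
  [-0.811, -0.321, 0.268, 0.001, -0.041, 0.002],
  [-0.811, -0.321, 0.268, 0.001, -0.041, 0.002],
])

```text
time_s: 25.5
position: [0.6417, -0.0261, 0.1614]
tcp_rot: [[-0.226, 0.974, 0.016], [0.972, 0.227, -0.063], [-0.065, 0.001, -0.998]]
force: [0.6, 0.5, -1.5]
opening: 0.251
grasp_force: 30.0
```

Run:
```python
from chk import *
chk(*bp(10,.09,8))
```

```text
err mm c 0.4 e -0.7 z 0.5 [0.08 0.01 0.01] F [ 0.6  0.5 -1.5] 25.5
```

Emit:
send_rows([
  [0.003, 0, 0.053, 0, 0, 0],
  [0.007, 0, 0.107, 0, 0, 0],
  [0.01, 0, 0.16, 0, 0, 0],
  [0.014, 0, 0.214, 0, 0, 0],
  [0.017, 0, 0.267, 0, 0, 0],
  [0.021, 0, 0.321, 0, 0, 0],
  [0.051, 0, 0.324, 0, 0.008, 0],
  [0.081, 0, 0.327, 0, 0.015, 0],
  [0.112, 0, 0.33, 0, 0.022, 0],
  [0.142, 0, 0.334, 0, 0.03, 0],
  [0.173, 0, 0.337, 0, 0.037, 0],
  [0.204, 0, 0.34, 0, 0.045, 0],
])

```text
time_s: 26.7
position: [0.6308, 0.0175, 0.0728]
tcp_rot: [[-0.225, 0.974, -0.001], [0.974, 0.225, 0.007], [0.007, 0.0, -1.0]]
force: [0.0, 0.8, -1.6]
opening: 0.247
grasp_force: 30.0
```

Emit:
send_rows([
  [0.016, 0, 0.001, 0, 0.001, 0],
  [0.033, 0, 0.002, 0, 0.002, 0],
  [0.05, 0, 0.002, 0, 0.002, 0],
  [0.067, 0, 0.003, 0, 0.003, 0],
  [0.084, 0, 0.004, 0, 0.004, 0],
  [0.101, 0, 0.005, 0, 0.005, 0],
  [0.118, 0, 0.005, 0, 0.006, 0],
  [0.135, 0, 0.006, 0, 0.007, 0],
  [0.152, 0, 0.007, 0, 0.008, 0],
  [0.169, 0, 0.007, 0, 0.009, 0],
  [0.186, 0, 0.008, 0, 0.01, 0],
  [0.195, 0, 0.008, 0, 0.01, 0],
])

```text
time_s: 27.9
position: [0.6197, 0.0646, 0.0709]
tcp_rot: [[-0.225, 0.974, -0.005], [0.974, 0.225, 0.022], [0.022, -0.0, -1.0]]
force: [-0.1, 0.6, -1.5]
opening: 0.249
grasp_force: 30.0
```

```bash
python3 - <<'E'
from chk import *
chk(*bp(110,.009,3))
E
python3 pan.py w12
python3 - <<'E'
from h2 import *
H=np.array([-.03,0,0])
s=readout.read_state(); st=(np.array(s["position"]),np.array(s["tcp_rot"]))
ks=[(50,.012,3),(45,.017,-8),(38,.024,-22),(36,.034,-28),(36,.16,-28)]
e=calls([bp(*k,pt=H) for k in interp(ks,[3,3,2,4])],st); print(e[0])
E
```

```text
err mm c -0.5 e 0.2 z 0.1 [-0.01  0.03 -0.09] F [-0.1  0.6 -1.5] 27.9
[0.6197 0.0646 0.0709] [-0.1  0.6 -1.5] 27.9
 blob px [315.  45.] 2107 x 31..38 y -35..34 z 54..57 mm
 blob px [342.  85.] 1338 x 8..29 y -30..-6 z 25..32 mm
 blob px [291.  85.] 1322 x 8..29 y 4..27 z 25..32 mm
 blob px [274. 143.] 282 x -30..4 y 11..33 z 29..36 mm
 blob px [366. 130.] 170 x -27..5 y -35..-33 z 30..32 mm
 blob px [350. 160.] 98 x -30..-28 y -34..-13 z 33..36 mm
CALL
[-0.021, 0.001, 0.007, -0.0, 0.041, -0.001]
[-0.041, 0.001, 0.013, -0.0, 0.082, -0.001]
[-0.061, 0.001, 0.02, -0.0, 0.122, -0.001]
[-0.086, 0.001, 0.03, -0.0, 0.174, -0.001]
[-0.109, 0.001, 0.041, -0.0, 0.226, -0.001]
[-0.13, 0.001, 0.053, 0.0, 0.278, -0.001]
[-0.14, 0.001, 0.047, 0.0, 0.311, -0.001]
[-0.15, 0.001, 0.042, 0.0, 0.345, -0.001]
[-0.147, 0.001, -0.084, 0.0, 0.345, -0.001]
[-0.144, 0.001, -0.21, 0.0, 0.345, -0.001]
[-0.141, 0.001, -0.336, 0.0, 0.345, -0.001]
[-0.139, 0.001, -0.462, 0.0, 0.345, -0.001]
[0.62826102 0.02856773 0.18557402]
```

Emit:
send_rows([
  [-0.021, 0, 0.007, 0, 0.041, 0],
  [-0.041, 0, 0.013, 0, 0.082, 0],
  [-0.061, 0, 0.02, 0, 0.122, 0],
  [-0.086, 0, 0.03, 0, 0.174, 0],
  [-0.109, 0, 0.041, 0, 0.226, 0],
  [-0.13, 0, 0.053, 0, 0.278, 0],
  [-0.14, 0, 0.047, 0, 0.311, 0],
  [-0.15, 0, 0.042, 0, 0.345, 0],
  [-0.147, 0, -0.084, 0, 0.345, 0],
  [-0.144, 0, -0.21, 0, 0.345, 0],
  [-0.141, 0, -0.336, 0, 0.345, 0],
  [-0.139, 0, -0.462, 0, 0.345, 0],
])

```text
time_s: 29.15
position: [0.6284, 0.0273, 0.1865]
tcp_rot: [[-0.19, 0.974, -0.12], [0.824, 0.225, 0.52], [0.533, -0.0, -0.846]]
force: [-0.4, -0.5, -2.8]
opening: 0.25
grasp_force: 30.0
```

Emit:
send_rows([
  [0, 0, 0, 0, 0, 0],
  [0, 0, 0, 0, 0, 0],
  [0, 0, 0, 0, 0, 0],
])

```text
time_s: 29.45
position: [0.6273, 0.0279, 0.184]
tcp_rot: [[-0.189, 0.974, -0.123], [0.824, 0.225, 0.521], [0.535, -0.003, -0.845]]
force: [-0.7, -0.2, -2.8]
opening: 0.25
grasp_force: 30.0
```

```bash
python3 pan.py w13; python3 mug.py; sed -i 's/^    print("to mug").*/    dz=.005; print("to mug"); e=plan([mp(-10,.150+dz,-28)+(30,)])/; s/calls(\[mp(\*k) for k/calls([mp(k[0],k[1]+dz,k[2]) for k/' pour.py; python3 pour.py
```

```text
[0.6273 0.0279 0.184 ] [-0.7 -0.2 -2.8] 29.45
 blob px [272. 142.] 201 x -30..4 y 12..33 z 28..35 mm
 blob px [362. 141.] 229 x -30..4 y -35..-17 z 28..35 mm
 blob px [293. 134.] 1068 x -23..-2 y 4..27 z 22..31 mm
 blob px [336. 134.] 1089 x -22..-2 y -25..-3 z 22..30 mm
scene mug n 224 enclosing 459.8 326.1 r 52.0 fit 460.8 325.9
scene mug n 282 enclosing 641.3 319.1 r 51.3 fit 642.1 319.5
to mug
n=6 [0.43, 0.318, 0.421, -0.001, -0.001, -0.002]
pour
CALL
[0.009, 0.0, -0.011, 0.0, -0.078, 0.0]
[0.025, 0.0, -0.018, 0.0, -0.156, 0.0]
[0.046, 0.0, -0.019, 0.0, -0.233, 0.0]
[0.072, 0.0, -0.015, 0.0, -0.311, 0.0]
[0.127, 0.0, -0.036, 0.0, -0.4, 0.0]
[0.186, 0.0, -0.048, 0.0, -0.489, 0.0]
[0.248, 0.0, -0.051, 0.0, -0.578, 0.0]
[0.309, 0.0, -0.041, 0.0, -0.667, 0.0]
[0.367, 0.0, -0.018, 0.0, -0.756, -0.0]
[0.422, 0.0, 0.018, 0.0, -0.844, -0.0]
[0.469, 0.0, 0.07, 0.0, -0.933, -0.0]
[0.489, 0.0, 0.103, 0.0, -0.978, -0.0]
out
CALL
[-0.075, 0.0, 0.005, 0.0, 0.056, -0.0]
[-0.147, 0.0, 0.013, 0.0, 0.111, -0.0]
[-0.215, 0.0, 0.022, 0.0, 0.167, -0.0]
[-0.279, 0.0, 0.032, 0.0, 0.222, -0.0]
[-0.312, 0.0, 0.077, 0.0, 0.296, -0.0]
[-0.337, 0.0, 0.123, 0.0, 0.371, -0.0]
[-0.356, 0.0, 0.169, 0.0, 0.445, -0.0]
[-0.368, 0.0, 0.214, 0.0, 0.519, -0.0]
[-0.373, 0.0, 0.257, 0.0, 0.593, -0.0]
[-0.373, 0.0, 0.297, 0.0, 0.667, -0.0]
```

Emit:
send_rows([
  [0.07, 0.05, 0.07, 0, 0, 0],
  [0.14, 0.1, 0.14, 0, 0, 0],
  [0.21, 0.15, 0.2, 0, 0, 0],
  [0.28, 0.2, 0.27, 0, 0, 0],
  [0.35, 0.255, 0.34, 0, 0, 0],
  [0.4, 0.295, 0.39, 0, 0, 0],
  [0.43, 0.318, 0.421, 0, 0, -0.002],
  [0.43, 0.318, 0.421, 0, 0, -0.002],
  [0.43, 0.318, 0.421, 0, 0, -0.002],
  [0.43, 0.318, 0.421, 0, 0, -0.002],
])

```text
time_s: 30.6
position: [0.6728, 0.1877, 0.1543]
tcp_rot: [[-0.192, 0.974, -0.119], [0.823, 0.226, 0.52], [0.534, 0.002, -0.845]]
force: [-0.3, 0.2, -3.2]
opening: 0.252
grasp_force: 30.0
```

Emit:
send_rows([
  [0.009, 0, -0.011, 0, -0.078, 0],
  [0.025, 0, -0.018, 0, -0.156, 0],
  [0.046, 0, -0.019, 0, -0.233, 0],
  [0.072, 0, -0.015, 0, -0.311, 0],
  [0.127, 0, -0.036, 0, -0.4, 0],
  [0.186, 0, -0.048, 0, -0.489, 0],
  [0.248, 0, -0.051, 0, -0.578, 0],
  [0.309, 0, -0.041, 0, -0.667, 0],
  [0.367, 0, -0.018, 0, -0.756, 0],
  [0.422, 0, 0.018, 0, -0.844, 0],
  [0.469, 0, 0.07, 0, -0.933, 0],
  [0.489, 0, 0.103, 0, -0.978, 0],
])

```text
time_s: 31.8
position: [0.6441, 0.3053, 0.1954]
tcp_rot: [[-0.129, 0.974, 0.187], [0.548, 0.228, -0.805], [-0.826, -0.001, -0.563]]
force: [-0.0, 0.7, -2.3]
opening: 0.25
grasp_force: 30.0
```

Emit:
send_rows([
  [0, 0, 0, 0, 0, 0],
  [0, 0, 0, 0, 0, 0],
  [0, 0, 0, 0, 0, 0],
  [0, 0, 0, 0, 0, 0],
  [0, 0, 0, 0, 0, 0],
])

```text
time_s: 32.3
position: [0.6468, 0.3017, 0.1994]
tcp_rot: [[-0.124, 0.974, 0.188], [0.551, 0.225, -0.804], [-0.825, 0.004, -0.565]]
force: [0.6, -0.2, -2.0]
opening: 0.251
grasp_force: 30.0
```

```bash
python3 pan.py w14; python3 mug.py
```

```text
[0.6468 0.3017 0.1994] [ 0.6 -0.2 -2. ] 32.3
 blob px [302.  19.] 2967 x 36..60 y -31..35 z 40..60 mm
 blob px [272. 142.] 167 x -30..4 y 12..33 z 28..34 mm
 blob px [366. 135.] 133 x -29..4 y -35..-33 z 28..34 mm
top mug n 182 enclosing 640.5 319.8 r 49.6 fit 640.8 319.8
top mug n 284 enclosing 460.0 326.5 r 50.4 fit 459.8 326.3
scene mug n 190 enclosing 459.7 324.8 r 51.9 fit 460.7 326.2
scene mug n 241 enclosing 642.4 320.7 r 51.7 fit 641.1 319.5
```

Poured. Next I'll back out and check the result.

Emit:
send_rows([
  [-0.075, 0, 0.005, 0, 0.056, 0],
  [-0.147, 0, 0.013, 0, 0.111, 0],
  [-0.215, 0, 0.022, 0, 0.167, 0],
  [-0.279, 0, 0.032, 0, 0.222, 0],
  [-0.312, 0, 0.077, 0, 0.296, 0],
  [-0.337, 0, 0.123, 0, 0.371, 0],
  [-0.356, 0, 0.169, 0, 0.445, 0],
  [-0.368, 0, 0.214, 0, 0.519, 0],
  [-0.373, 0, 0.257, 0, 0.593, 0],
  [-0.373, 0, 0.297, 0, 0.667, 0],
  [-0.373, 0, 0.297, 0, 0.667, 0],
  [-0.373, 0, 0.297, 0, 0.667, 0],
])

```text
time_s: 33.65
position: [0.6716, 0.1907, 0.2328]
tcp_rot: [[-0.225, 0.974, -0.016], [0.972, 0.226, 0.072], [0.073, 0.0, -0.997]]
force: [0.0, -0.0, -1.6]
opening: 0.249
grasp_force: 30.0
```

Run:
```python
from h2 import *
s=readout.read_state(); print(np.round(s["position"],4),s["time_s"])
# scoop home: origin (.5419,-.3207), yaw 54, on mat z .005
def home(z,pitch=0): return tcp(54,pitch,[0,0,0],[.5419,-.3207,z])
print("to above mat"); e=plan([home(.15)]); print(e[0])
```

```text
[0.6716 0.1907 0.2328] 33.65
to above mat
n=6 [-0.697, -0.404, -0.016, -0.013, 0.0, 0.181]
n=6 [-0.782, -0.192, -0.021, -0.014, 0.001, 0.181]
n=6 [-0.804, 0.036, -0.025, -0.013, -0.0, 0.181]
[ 0.49438387 -0.38624726  0.20606395]
```

Emit:
send_rows([
  [-0.35, -0.2, -0.016, 0, 0, 0.08],
  [-0.697, -0.404, -0.016, -0.013, 0, 0.181],
  [-0.697, -0.404, -0.016, -0.013, 0, 0.181],
  [-0.697, -0.404, -0.016, -0.013, 0, 0.181],
  [-0.697, -0.404, -0.016, -0.013, 0, 0.181],
  [-0.697, -0.404, -0.016, -0.013, 0, 0.181],
])

```text
time_s: 34.25
position: [0.613, 0.0, 0.2241]
tcp_rot: [[0.056, 0.998, 0.005], [0.996, -0.056, 0.075], [0.075, 0.001, -0.997]]
force: [0.4, -0.8, -2.3]
opening: 0.251
grasp_force: 30.0
```

Emit:
send_rows([
  [-0.782, -0.192, -0.021, -0.014, 0.001, 0.181],
  [-0.782, -0.192, -0.021, -0.014, 0.001, 0.181],
  [-0.782, -0.192, -0.021, -0.014, 0.001, 0.181],
  [-0.782, -0.192, -0.021, -0.014, 0.001, 0.181],
  [-0.782, -0.192, -0.021, -0.014, 0.001, 0.181],
  [-0.782, -0.192, -0.021, -0.014, 0.001, 0.181],
])

```text
time_s: 34.85
position: [0.5552, -0.1919, 0.2143]
tcp_rot: [[0.333, 0.943, 0.027], [0.94, -0.334, 0.073], [0.078, 0.001, -0.997]]
force: [-0.7, 0.4, -2.4]
opening: 0.249
grasp_force: 30.0
```

Emit:
send_rows([
  [-0.804, 0.036, -0.025, -0.013, 0, 0.181],
  [-0.804, 0.036, -0.025, -0.013, 0, 0.181],
  [-0.804, 0.036, -0.025, -0.013, 0, 0.181],
  [-0.804, 0.036, -0.025, -0.013, 0, 0.181],
  [-0.804, 0.036, -0.025, -0.013, 0, 0.181],
  [-0.804, 0.036, -0.025, -0.013, 0, 0.181],
  [-0.804, 0.036, -0.025, -0.013, 0, 0.181],
  [-0.804, 0.036, -0.025, -0.013, 0, 0.181],
])

```text
time_s: 35.65
position: [0.4969, -0.3823, 0.2048]
tcp_rot: [[0.581, 0.813, 0.044], [0.81, -0.583, 0.064], [0.078, -0.002, -0.997]]
force: [0.5, -0.4, -2.2]
opening: 0.252
grasp_force: 30.0
```

```bash
python3 ice.py top scene
python3 - <<'E'
from chk import *
H=lambda z:tcp(54,0,[0,0,0],[.5419,-.3207,z])
p,R=chk(*H(.15))
pic,d,w=cap("wrist","w15"); l=(w-(p-R[:,2]*.019))@(R@T0.T)+G
m=(abs(l[...,1])<.027)&(abs(l[...,0])<.02)&(abs(l[...,2]-.0025)<.01); t=l[m]; k=np.polyfit(t[:,0],t[:,2],1); print("floor",np.degrees(np.arctan(k[0])),k[1])
S=R@T0.T; k2=np.polyfit(w[m][:,:2]@S[:2,0],w[m][:,2],1); print("world pan slope deg",np.degrees(np.arctan(k2[0])),"z mean",w[m][:,2].mean())
b=cv2.imread("pics/top_ice.png")[130:280,130:360]; cv2.imwrite("pics/crop16.png",cv2.resize(b,None,fx=3.3,fy=3.3,interpolation=cv2.INTER_CUBIC))
plan([H(.03)+(20,),H(.008)+(8,)])
E
```

```text
top rim (array([621.4,  63. ]), 248.4, 93.0, -77.2) 0.06320846733647985
scene rim (array([620.8,  61.9]), 253.0, 98.2, -77.1) 0.06413893426630181
err mm c 2.5 e -2.9 z -1.2 [-0.09 -0.15  0.3 ] F [-1.1  0.7 -2.5] 35.75
floor -5.080741603122353 -0.0029896995801902016
world pan slope deg -4.931185641796072 z mean 0.14604702041638923
n=6 [-0.05, -0.0, 0.473, -0.001, -0.002, 0.003]
n=3 [-0.007, -0.0, 0.088, 0.0, 0.0, -0.0]
```

View pics/crop16.png

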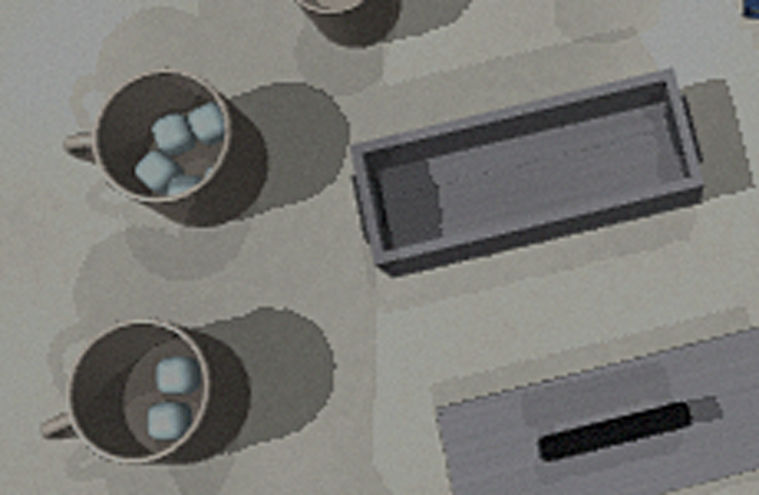

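The crop shows the box empty and at least four cubes visible in the target mug, with a fifth partly hidden. The other mug still has its two.

```bash
sed -i 's/"y",-4.3/"y",-9.0/' h2.py
python3 - <<'E'
from chk import *
H=lambda z:tcp(54,0,[0,0,0],[.5419,-.3207,z])
s=readout.read_state(); p,R=np.array(s["position"]),np.array(s["tcp_rot"])
pic,d,w=cap("wrist"); l=(w-(p-R[:,2]*.019))@(R@T0.T)+G
m=(abs(l[...,1])<.027)&(abs(l[...,0])<.02)&(abs(l[...,2]-.0025)<.01); t=l[m]; k=np.polyfit(t[:,0],t[:,2],1); print("floor",np.degrees(np.arctan(k[0])),k[1])
print(np.nanmedian(w[...,2][(w[...,2]<.015)&(np.hypot(w[...,0]-.56,w[...,1]+.30)<.08)]))
plan([H(.03)+(20,),H(.0075)+(8,)])
E
```

```text
floor 0.42085849765001765 0.004078767789450433
0.004158824786528931
n=6 [-0.042, -0.0, 0.473, -0.001, 0.051, 0.003]
n=3 [-0.014, -0.001, 0.089, 0.0, -0.0, -0.0]
```

Emit:
send_rows([
  [-0.007, 0, 0.08, 0, 0.01, 0],
  [-0.014, 0, 0.16, 0, 0.02, 0],
  [-0.021, 0, 0.24, 0, 0.03, 0],
  [-0.028, 0, 0.32, 0, 0.04, 0],
  [-0.035, 0, 0.4, 0, 0.051, 0.003],
  [-0.042, 0, 0.473, -0.001, 0.051, 0.003],
  [-0.042, 0, 0.473, -0.001, 0.051, 0.003],
  [-0.042, 0, 0.473, -0.001, 0.051, 0.003],
])

```text
time_s: 36.65
position: [0.495, -0.3859, 0.0861]
tcp_rot: [[0.582, 0.808, 0.093], [0.798, -0.59, 0.127], [0.157, -0.0, -0.988]]
force: [0.0, -0.5, -1.3]
opening: 0.251
grasp_force: 30.0
```

Emit:
send_rows([
  [-0.004, 0, 0.03, 0, 0, 0],
  [-0.008, 0, 0.06, 0, 0, 0],
  [-0.012, 0, 0.085, 0, 0, 0],
  [-0.014, 0, 0.096, 0, 0, 0],
  [-0.014, 0, 0.096, 0, 0, 0],
  [-0.014, 0, 0.096, 0, 0, 0],
])

```text
time_s: 37.25
position: [0.495, -0.3859, 0.0618]
tcp_rot: [[0.582, 0.808, 0.093], [0.798, -0.59, 0.127], [0.157, 0.0, -0.988]]
force: [-0.6, -0.0, -1.4]
opening: 0.254
grasp_force: 30.0
```

Run:
```python
from chk import *
p,R=chk(*tcp(54,0,[0,0,0],[.5419,-.3207,.006]))
pic,d,w=cap("wrist"); l=(w-(p-R[:,2]*.019))@(R@T0.T)+G; S=R@T0.T
m=(abs(l[...,1])<.027)&(abs(l[...,0])<.02)&(abs(l[...,2]-.0025)<.01); q=w[m]
print("pan world slope",np.degrees(np.arctan(np.polyfit(q[:,:2]@S[:2,0],q[:,2],1)[0])),"z",q[:,2].mean(),"(resting 7.5mm)")
```

```text
err mm c -0.9 e 0.5 z -0.5 [ 0.03 -0.03 -0.13] F [-0.6 -0.  -1.4] 37.25
pan world slope 0.4096555706795852 z 0.009554579228570146 (resting 7.5mm)
```

Pan is level and 2 mm above rest; lower 1.5 mm, release, withdraw.

Emit:
send_rows([
  [0, 0, 0.006, 0, 0, 0],
  [0, 0, 0.006, 0, 0, 0],
])

```text
time_s: 37.5
position: [0.4951, -0.3856, 0.0603]
tcp_rot: [[0.582, 0.808, 0.093], [0.798, -0.59, 0.127], [0.157, 0.0, -0.988]]
force: [0.4, -0.0, -1.9]
opening: 0.252
grasp_force: 30.0
```

Emit:
send_rows([
  [0, 0, 0, 0, 0, 0],
  [0, 0, 0, 0, 0, 0],
  [0, 0, 0, 0, 0, 0],
  [0, 0, 0, 0, 0, 0],
  [0, 0, 0, 0, 0, 0],
  [0, 0, 0, 0, 0, 0],
  [0, 0, 0, 0, 0, 0],
  [0, 0, -0.15, 0, 0, 0],
  [0, 0, -0.35, 0, 0, 0],
  [0, 0, -0.55, 0, 0, 0],
  [0, 0, -0.65, 0, 0, 0],
  [0, 0, -0.65, 0, 0, 0],
], grip=1)

```text
time_s: 38.7
position: [0.4816, -0.4091, 0.2259]
tcp_rot: [[0.582, 0.807, 0.099], [0.799, -0.59, 0.118], [0.154, 0.01, -0.988]]
force: [0.3, -0.2, -0.1]
opening: 0.996
grasp_force: 0.0
```

```bash
python3 sc.py
python3 - <<'E'
from h import *
for n in("top","scene"):
    p,d,w=cap(n); x,y,z=w[...,0],w[...,1],w[...,2]
    reg=(x>.3)&(x<.56)&(y>-.2)&(y<.19)
    b=reg&(z>.045)&(z<.066)&(p.max(-1)<70); pl=reg&(z>.015)&(z<.03)&(x<.54)&((x-.6212)*.974+(y-.0632)*.227<-.055)
    print(n,"bar",b.sum(),rect(w[b][:,:2]),np.nanpercentile(z[b],[50,95]),"plate",rect(w[pl][:,:2]),np.median(z[pl]))
E
```

```text
[ 0.4816 -0.4091  0.2259] 38.7 [-54.7  30.9  80.7   9.1  70.8 -21.7]
wrist 1849 handle yaw 54.37195 at 0.504357 -0.3754649 rect (array([ 501.1, -379.4]), 83.0, 21.9, 53.2) zmax 0.1085192360889283
 along range [-0.04591931  0.08442833]  across [-0.03349176  0.03278915] nose pt [ 0.55353825 -0.30684022]
 top slope deg -35.17293886072112 z at a=0 0.07915526126394894
scene 665 handle yaw 60.101025 at 0.5060405 -0.377405 rect (array([ 501., -376.]), 84.9, 24.9, 54.6) zmax 0.10881715660406825
 along range [-0.03769187  0.09179717]  across [-0.03690656  0.03345513] nose pt [ 0.55179885 -0.2978255 ]
 top slope deg -35.21223880609182 z at a=0 0.0778706307195349
top 706 handle yaw 52.31905 at 0.4980153 -0.37655628 rect (array([ 500.7, -377.8]), 83.9, 24.1, 53.0) zmax 0.10870565331728659
 along range [-0.03939601  0.0923648 ]  across [-0.03398416  0.03367873] nose pt [ 0.55447459 -0.30345629]
 top slope deg -34.394436506122275 z at a=0 0.08060044214548065
top bar 391 (array([474. ,  70.5]), 249.9, 85.5, 56.9) [0.06011748 0.06276068] plate (array([428.1,   0.5]), 250.3, 100.1, -76.8) 0.021658132556953848
scene bar 191 (array([470.4,  73.2]), 247.0, 75.0, 63.0) [0.0591415  0.06308893] plate (array([4.28e+02, 2.00e-01]), 249.2, 103.3, -76.9) 0.023390321982653277
```

Run:
```python
from h import *
plan([((.428,.0003,.15),down(103.2)),((.428,.0003,.037),down(103.2),20)])
```

```text
n=6 [0.565, -0.56, 0.232, 0.021, -0.048, -0.274]
n=6 [0.761, -0.263, 0.195, 0.02, -0.048, -0.273]
n=6 [-0.0, -0.0, 0.452, 0.0, -0.0, 0.0]
```

Emit:
send_rows([
  [0.19, -0.19, 0.06, 0.007, -0.016, -0.09],
  [0.38, -0.38, 0.14, 0.014, -0.032, -0.18],
  [0.565, -0.56, 0.232, 0.021, -0.048, -0.274],
  [0.565, -0.56, 0.232, 0.021, -0.048, -0.274],
  [0.565, -0.56, 0.232, 0.021, -0.048, -0.274],
  [0.565, -0.56, 0.232, 0.021, -0.048, -0.274],
])

```text
time_s: 39.55
position: [0.4536, -0.2012, 0.1843]
tcp_rot: [[0.194, 0.981, 0.03], [0.978, -0.195, 0.074], [0.079, 0.014, -0.997]]
force: [0.7, -0.6, 0.2]
opening: 1.001
grasp_force: 0.0
```

Emit:
send_rows([
  [0.761, -0.263, 0.195, 0.02, -0.048, -0.273],
  [0.761, -0.263, 0.195, 0.02, -0.048, -0.273],
  [0.761, -0.263, 0.195, 0.02, -0.048, -0.273],
  [0.761, -0.263, 0.195, 0.02, -0.048, -0.273],
  [0.761, -0.263, 0.195, 0.02, -0.048, -0.273],
  [0.761, -0.263, 0.195, 0.02, -0.048, -0.273],
  [0.761, -0.263, 0.195, 0.02, -0.048, -0.273],
  [0.761, -0.263, 0.195, 0.02, -0.048, -0.273],
  [0.761, -0.263, 0.195, 0.02, -0.048, -0.273],
])

```text
time_s: 40.45
position: [0.4302, -0.0029, 0.1507]
tcp_rot: [[-0.225, 0.974, 0.004], [0.974, 0.225, -0.004], [-0.005, 0.003, -1.0]]
force: [-0.0, 1.0, -0.6]
opening: 1.003
grasp_force: 0.0
```

Run:
```python
from h import *
s=readout.read_state(); print(np.round(s["position"],4))
p,d,w=cap("wrist"); x,y,z=w[...,0],w[...,1],w[...,2]
b=(abs(x-.428)<.1)&(abs(y)<.1)&(z>.052)&(z<.068); print("bar",b.sum(),rect(w[b][:,:2]),np.median(z[b]))
plan([((.428,.0003,.037),down(103.2),20)])
```

```text
[ 0.4302 -0.0029  0.1507]
bar 2110 (array([428.4,  -0. ]), 108.2, 17.5, -76.6) 0.06115657738834246
n=6 [0.015, -0.006, 0.455, 0.002, 0.003, -0.002]
```

Bar confirmed at (428, 0), 61 mm top. Grasp with enough closing time, then lift.

Emit:
send_rows([
  [0.015, -0.006, 0.1, 0.002, 0.003, -0.002],
  [0.015, -0.006, 0.2, 0.002, 0.003, -0.002],
  [0.015, -0.006, 0.3, 0.002, 0.003, -0.002],
  [0.015, -0.006, 0.4, 0.002, 0.003, -0.002],
  [0.015, -0.006, 0.45, 0.002, 0.003, -0.002],
  [0.015, -0.006, 0.45, 0.002, 0.003, -0.002],
  [0.015, -0.006, 0.45, 0.002, 0.003, -0.002],
])

```text
time_s: 41.2
position: [0.4274, 0.0012, 0.038]
tcp_rot: [[-0.23, 0.973, -0.001], [0.973, 0.23, 0.0], [0.001, -0.001, -1.0]]
force: [0.7, 0.4, -0.3]
opening: 0.997
grasp_force: 0.0
```

Emit:
send_rows([
  [0, 0, 0, 0, 0, 0],
  [0, 0, 0, 0, 0, 0],
  [0, 0, 0, 0, 0, 0],
  [0, 0, 0, 0, 0, 0],
  [0, 0, 0, 0, 0, 0],
  [0, 0, 0, 0, 0, 0],
  [0, 0, 0, 0, 0, 0],
  [0, 0, 0, 0, 0, 0],
  [0, 0, 0, 0, 0, 0],
  [0, 0, 0, 0, 0, 0],
  [0, 0, 0, 0, 0, 0],
  [0, 0, 0, 0, 0, 0],
], grip=0)

```text
time_s: 42.4
position: [0.4271, 0.0018, 0.0379]
tcp_rot: [[-0.231, 0.973, -0.001], [0.973, 0.231, 0.001], [0.001, -0.001, -1.0]]
force: [-1.1, 0.0, -0.5]
opening: 0.204
grasp_force: 30.0
```

Run:
```python
from h import *
s=readout.read_state(); p=np.array(s["position"]); R=np.array(s["tcp_rot"]); print(np.round(p,4),s["opening"],s["grasp_force"])
# lid centre (.4282,.0001) yaw 103.2 -> box (.6212,.0630) yaw 103.1; keep lid offset
off=np.array([.6212-.4282,.0630-.0001]); tgt=p.copy(); tgt[:2]+=off
plan([(np.r_[p[:2],.15],R,20),(np.r_[tgt[:2],.15],R,25),(np.r_[tgt[:2],p[2]+.0475+.025],R,15)])
```

```text
[0.4271 0.0018 0.0379] 0.2039360147286042 29.998487401753664
n=6 [0.0, -0.001, -0.448, 0.0, 0.0, 0.0]
n=9 [0.067, 0.81, -0.001, 0.0, 0.0, 0.0]
n=3 [-0.0, -0.0, 0.158, 0.0, 0.0, 0.0]
```

Emit:
send_rows([
  [0, 0, -0.06, 0, 0, 0],
  [0, 0, -0.14, 0, 0, 0],
  [0, 0, -0.22, 0, 0, 0],
  [0, 0, -0.3, 0, 0, 0],
  [0, 0, -0.38, 0, 0, 0],
  [0, 0, -0.448, 0, 0, 0],
  [0, 0, -0.448, 0, 0, 0],
])

```text
time_s: 43.1
position: [0.4282, 0.0016, 0.1514]
tcp_rot: [[-0.232, 0.973, 0.003], [0.973, 0.232, -0.001], [-0.001, 0.002, -1.0]]
force: [0.5, 0.2, -2.8]
opening: 0.203
grasp_force: 30.0
```

Emit:
send_rows([
  [0.008, 0.09, 0, 0, 0, 0],
  [0.016, 0.19, 0, 0, 0, 0],
  [0.024, 0.29, 0, 0, 0, 0],
  [0.033, 0.39, 0, 0, 0, 0],
  [0.041, 0.49, 0, 0, 0, 0],
  [0.049, 0.59, 0, 0, 0, 0],
  [0.058, 0.69, 0, 0, 0, 0],
  [0.064, 0.77, 0, 0, 0, 0],
  [0.067, 0.81, 0, 0, 0, 0],
  [0.067, 0.81, 0, 0, 0, 0],
  [0.067, 0.81, 0, 0, 0, 0],
  [0.067, 0.81, 0, 0, 0, 0],
])

```text
time_s: 44.3
position: [0.6187, 0.0646, 0.1492]
tcp_rot: [[-0.231, 0.973, -0.004], [0.973, 0.231, 0.001], [0.001, -0.004, -1.0]]
force: [-0.2, -0.1, -3.0]
opening: 0.199
grasp_force: 30.0
```

Emit:
send_rows([
  [0, 0, 0.06, 0, 0, 0],
  [0, 0, 0.12, 0, 0, 0],
  [0, 0, 0.158, 0, 0, 0],
  [0, 0, 0.158, 0, 0, 0],
  [0, 0, 0.158, 0, 0, 0],
])

```text
time_s: 44.8
position: [0.6202, 0.0647, 0.1105]
tcp_rot: [[-0.231, 0.973, -0.001], [0.973, 0.231, 0.0], [0.001, -0.001, -1.0]]
force: [-0.2, -0.1, -2.7]
opening: 0.203
grasp_force: 30.0
```

```bash
cat > lid.py <<'E'
from h import *
s=readout.read_state(); print(np.round(s["position"],4),np.round(s["force"],1),s["opening"],s["time_s"])
for n in("top","scene","wrist"):
    p,d,w=cap(n,n+"_lid"); x,y,z=w[...,0],w[...,1],w[...,2]; v=(w[...,:2]-[.6212,.063]); c=v@[-.2267,.974]; e=v@[-.974,-.2267]
    m=(abs(c)<.14)&(abs(e)<.07)&(z>.055)&(z<.11)
    h,b=np.histogram(z[m],np.arange(.055,.111,.003)); i=h.argmax(); k=m&(abs(z-b[i]-.0015)<.006)
    A=np.c_[c[k],e[k],np.ones(k.sum())]; f=np.linalg.lstsq(A,z[k],rcond=None)[0]
    print(n,"plate z %.4f n %d"%(np.median(z[k]),k.sum()),"tilt deg",np.degrees(f[:2]).round(2),rect(w[k][:,:2]),"c %.1f..%.1f e %.1f..%.1f"%tuple(np.r_[np.percentile(c[k],[.5,99.5]),np.percentile(e[k],[.5,99.5])]*1e3))
E
python3 lid.py
```

```text
[0.6202 0.0647 0.1105] [-0.2 -0.1 -2.7] 0.2034380758388107 44.8
top plate z 0.0942 n 1487 tilt deg [ 0.17 -0.07] (array([638.8, -12.3]), 100.2, 94.5, 12.9) c -123.8..-32.3 e -49.2..49.7
scene plate z 0.0960 n 2276 tilt deg [0.09 0.39] (array([621.8,  63.2]), 250.4, 103.1, -76.9) c -124.3..123.1 e -50.7..48.8
wrist plate z 0.0955 n 30802 tilt deg [-0.04 -0.08] (array([616.1,  90.2]), 192.6, 100.5, -76.7) c -62.8..122.9 e -50.3..48.0
```

Emit:
send_rows([
  [0, 0, 0.02, 0, 0, 0],
  [0, 0, 0.04, 0, 0, 0],
  [0, 0, 0.055, 0, 0, 0],
  [0, 0, 0.065, 0, 0, 0],
  [0, 0, 0.075, 0, 0, 0],
  [0, 0, 0.08, 0, 0, 0],
  [0, 0, 0.08, 0, 0, 0],
])

```text
time_s: 45.65
position: [0.6211, 0.0647, 0.0938]
tcp_rot: [[-0.231, 0.973, 0.001], [0.973, 0.231, 0.0], [-0.0, 0.001, -1.0]]
force: [-5.2, -0.9, 17.0]
opening: 0.197
grasp_force: 30.0
```

Emit:
send_rows([
  [0, 0, 0.005, 0, 0, 0],
  [0, 0, 0.01, 0, 0, 0],
  [0, 0, 0.015, 0, 0, 0],
  [0, 0, 0.02, 0, 0, 0],
  [0, 0, 0.02, 0, 0, 0],
])

```text
time_s: 46.15
position: [0.6218, 0.0648, 0.0934]
tcp_rot: [[-0.232, 0.973, 0.004], [0.973, 0.232, -0.0], [-0.001, 0.004, -1.0]]
force: [-10.5, -0.5, 40.3]
opening: 0.203
grasp_force: 30.0
```

```bash
python3 lid.py
```

```text
[0.6218 0.0648 0.0934] [-10.5  -0.5  40.3] 0.20344170222758837 46.15
top plate z 0.0718 n 1359 tilt deg [3.83 0.13] (array([639.9, -11.4]), 100.5, 91.8, 12.6) c -121.3..-32.8 e -50.3..48.4
scene plate z 0.0747 n 1452 tilt deg [3.4  0.65] (array([625.1,  55. ]), 227.4, 101.7, -77.3) c -121.4..65.7 e -51.7..47.5
wrist plate z 0.0832 n 32669 tilt deg [3.72 0.11] (array([610.3, 119. ]), 138.0, 100.5, -76.8) c -2.2..125.0 e -51.2..47.0
```

Emit:
send_rows([
  [0, 0, -0.02, 0, 0, 0],
  [0, 0, -0.045, 0, 0, 0],
  [0, 0, -0.07, 0, 0, 0],
  [0, 0, -0.09, 0, 0, 0],
  [0, 0, -0.1, 0, 0, 0],
  [0, 0, -0.1, 0, 0, 0],
  [0, 0, -0.1, 0, 0, 0],
])

```text
time_s: 47.0
position: [0.6201, 0.0649, 0.1097]
tcp_rot: [[-0.231, 0.973, -0.002], [0.973, 0.231, 0.001], [0.001, -0.002, -1.0]]
force: [-0.1, 0.3, -3.6]
opening: 0.201
grasp_force: 30.0
```

```bash
python3 lid.py
python3 - <<'E'
from h import *
# box end walls seen by side cameras: band z .02-.058
for n in("scene","top"):
    p,d,w=cap(n); z=w[...,2]; v=(w[...,:2]-[.6212,.063]); c=v@[-.2267,.974]; e=v@[-.974,-.2267]
    m=(abs(c)<.15)&(abs(e)<.055)&(z>.02)&(z<.058); print(n,m.sum(),"box side c",np.percentile(c[m],[.3,1,99,99.7])*1e3)
E
```

```text
[0.6201 0.0649 0.1097] [-0.1  0.3 -3.6] 0.2011875732352627 47.0
top plate z 0.0885 n 1413 tilt deg [3.63 0.27] (array([638.2, -10.8]), 100.0, 91.5, 13.3) c -120.7..-32.3 e -49.0..49.9
scene plate z 0.0905 n 1369 tilt deg [3.11 0.71] (array([622.3,  49.1]), 217.7, 104.8, -76.1) c -121.9..58.0 e -49.6..49.4
wrist plate z 0.0989 n 32647 tilt deg [3.53 0.24] (array([608.3, 119.1]), 137.7, 100.5, -76.7) c -2.8..125.2 e -49.3..48.9
scene 1159 box side c [-127.69048314 -126.72590065  118.54969881  121.40865928]
top 118 box side c [-126.91121423 -126.6985955   -36.09062361  -35.65370235]
```

Emit:
send_rows([
  [-0.008, 0, -0.01, 0, -0.02, 0],
  [-0.015, 0, -0.015, 0, -0.04, 0],
  [-0.015, 0, -0.015, 0, -0.04, 0],
  [-0.015, 0, -0.015, 0, -0.04, 0],
])

```text
time_s: 47.65
position: [0.6211, 0.0615, 0.1139]
tcp_rot: [[-0.231, 0.973, 0.013], [0.971, 0.231, -0.06], [-0.061, -0.001, -0.998]]
force: [0.4, -0.4, -3.2]
opening: 0.2
grasp_force: 30.0
```

```bash
cat >> lid.py <<'E'
    if n!="wrist":
        for lo,hi in((.015,.056),):
            q=(abs(c)<.15)&(abs(e)<.055)&(z>lo)&(z<hi); print("   box side c",np.percentile(c[q],[.3,1,99,99.7])*1e3,q.sum())
        # box long face silhouette near +e/-e sides in image rows: per-e strips
E
python3 lid.py
python3 - <<'E'
import cv2
b=cv2.imread("pics/scene_lid.png")[180:270,290:430]; cv2.imwrite("pics/crop17.png",cv2.resize(b,None,fx=5.5,fy=5.5,interpolation=cv2.INTER_CUBIC))
E
```

```text
[0.6211 0.0615 0.1139] [ 0.4 -0.4 -3.2] 0.20011805886102 47.65
top plate z 0.0978 n 1605 tilt deg [0.06 0.18] (array([637.8,  -7.2]), 109.1, 100.2, -76.5) c -125.9..-28.2 e -49.4..49.5
   box side c [-122.4970936  -122.2155807   -33.86361515  -33.25147996] 120
scene plate z 0.0990 n 2261 tilt deg [0.08 0.69] (array([622.6,  60.6]), 250.4, 103.5, -77.4) c -126.7..121.0 e -50.2..48.7
   box side c [-127.67642676 -126.11203671  118.69520151  120.92363085] 1229
wrist plate z 0.0984 n 33039 tilt deg [-0.04  0.17] (array([616.7,  85. ]), 198.1, 100.4, -76.8) c -71.0..120.6 e -49.6..48.6
```

View pics/crop17.png

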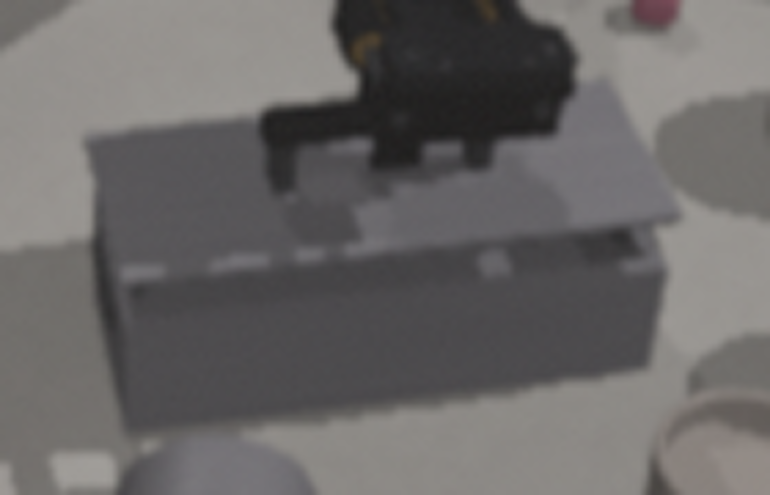

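Emit:
send_rows([
  [0.004, 0, 0.015, 0, 0, 0],
  [0.004, 0, 0.03, 0, 0, 0],
  [0.004, 0, 0.045, 0, 0, 0],
  [0.004, 0, 0.05, 0, 0, 0],
  [0.004, 0, 0.055, 0, 0, 0],
  [0.004, 0, 0.055, 0, 0, 0],
])

```text
time_s: 48.4
position: [0.6211, 0.0614, 0.1001]
tcp_rot: [[-0.231, 0.973, 0.013], [0.971, 0.231, -0.061], [-0.062, -0.001, -0.998]]
force: [-0.3, -0.4, -2.4]
opening: 0.2
grasp_force: 30.0
```

```bash
python3 lid.py
```

```text
[0.6211 0.0614 0.1001] [-0.3 -0.4 -2.4] 0.19975530408028538 48.4
top plate z 0.0841 n 1562 tilt deg [0.17 0.15] (array([637.6,  -7.4]), 108.5, 100.0, -76.8) c -125.9..-28.1 e -49.1..49.8
   box side c [-122.79912044 -122.08845802  -33.91361579  -33.26233869] 124
scene plate z 0.0855 n 2217 tilt deg [0.08 0.65] (array([622.2,  60.9]), 250.3, 102.0, -77.0) c -126.5..121.2 e -50.3..49.2
   box side c [-127.63861584 -125.95129227  119.61553981  121.30830721] 1207
wrist plate z 0.0848 n 33009 tilt deg [-0.07  0.15] (array([616.7,  85.2]), 198.1, 100.8, -76.8) c -70.5..120.7 e -49.7..48.5
```

Emit:
send_rows([
  [0.004, 0, 0, 0, 0, 0],
  [0.004, 0, 0.004, 0, 0, 0],
  [0.004, 0, 0.008, 0, 0, 0],
  [0.004, 0, 0.008, 0, 0, 0],
])

```text
time_s: 48.95
position: [0.6214, 0.0623, 0.0991]
tcp_rot: [[-0.231, 0.973, 0.014], [0.971, 0.231, -0.061], [-0.062, 0.0, -0.998]]
force: [-1.0, 1.0, 3.3]
opening: 0.202
grasp_force: 30.0
```

```bash
python3 lid.py
```

```text
[0.6214 0.0623 0.0991] [-1.   1.   3.3] 0.2024311372902698 48.95
top plate z 0.0834 n 1574 tilt deg [-0.2   0.08] (array([638.1,  -6.6]), 109.0, 100.9, -77.4) c -125.3..-27.1 e -49.9..49.2
   box side c [-122.49476376 -122.09575746  -32.57912183  -31.68224622] 120
scene plate z 0.0844 n 2238 tilt deg [-0.25  0.72] (array([622. ,  61.4]), 250.4, 102.7, -77.1) c -125.8..121.5 e -50.5..48.4
   box side c [-127.69524477 -126.21879189  119.35505997  120.95414692] 1200
wrist plate z 0.0832 n 32890 tilt deg [-0.36  0.18] (array([616.9,  85.8]), 198.3, 100.6, -76.8) c -69.4..121.4 e -50.1..48.1
```

Emit:
send_rows([
  [0, 0, 0, 0, 0, 0],
  [0, 0, 0, 0, 0, 0],
  [0, 0, 0, 0, 0, 0],
  [0, 0, 0, 0, 0, 0],
  [0, 0, 0, 0, 0, 0],
  [0, 0, -0.1, 0, 0, 0],
  [0, 0, -0.2, 0, 0, 0],
  [0, 0, -0.28, 0, 0, 0],
  [0, 0, -0.28, 0, 0, 0],
], grip=1)

```text
time_s: 50.0
position: [0.6223, 0.0665, 0.171]
tcp_rot: [[-0.231, 0.973, 0.02], [0.971, 0.232, -0.061], [-0.064, 0.005, -0.998]]
force: [0.8, -0.3, 0.4]
opening: 0.932
grasp_force: 0.0
```

Emit:
send_rows([
  [0, 0, 0, 0, 0.039, 0],
  [0, 0, 0, 0, 0.039, 0],
  [0, 0, 0, 0, 0.039, 0],
  [0, 0, 0, 0, 0.039, 0],
  [0, 0, 0, 0, 0.039, 0],
  [0, 0, 0, 0, 0.039, 0],
  [0, 0, 0, 0, 0.039, 0],
  [0, 0, 0, 0, 0.039, 0],
  [0, 0, 0, 0, 0.039, 0],
  [0, 0, 0, 0, 0.039, 0],
  [0, 0, 0, 0, 0.039, 0],
  [0, 0, 0, 0, 0.039, 0],
], grip=0)

```text
time_s: 51.2
position: [0.62, 0.0664, 0.168]
tcp_rot: [[-0.231, 0.973, -0.001], [0.973, 0.231, -0.001], [-0.001, -0.001, -1.0]]
force: [-0.2, 0.4, -0.1]
opening: 0.026
grasp_force: 0.0
```

```bash
python3 lid.py
python3 - <<'E'
from h import *
plan([((.6215,.0625,.124),down(103.1),20)])
E
```

```text
[0.62   0.0664 0.168 ] [-0.2  0.4 -0.1] 0.026415555478399067 51.2
top plate z 0.0831 n 1544 tilt deg [-3.72 -0.03] (array([638.9, -12.8]), 100.4, 100.1, -76.8) c -127.3..-30.0 e -49.7..49.4
   box side c [-122.68750091 -122.12975006   10.07634312   12.48840147] 151
scene plate z 0.0833 n 1494 tilt deg [-3.21  0.49] (array([628.6,  29.3]), 189.2, 103.9, -77.3) c -128.3..43.5 e -50.6..49.0
   box side c [-127.71455175 -126.11271769  118.98736785  121.56604153] 1205
wrist plate z 0.0732 n 13481 tilt deg [-3.77 -0.02] (array([611.2, 111.6]), 141.2, 100.2, -77.1) c -2.2..118.6 e -50.7..48.0
n=3 [-0.016, 0.002, 0.176, -0.001, 0.001, 0.003]
```

Run:
```python
from h import *
R=down(103.1)@Ro.from_rotvec([0,-np.radians(3.7),0]).as_matrix()
e=plan([((.6280,.0338,.150),R,20),((.6280,.0338,.0945),R,15)])
```

```text
n=2 [-0.134, 0.001, 0.072, -0.001, -0.041, 0.003]
n=4 [0.014, -0.0, 0.222, 0.0, 0.0, -0.0]
```

Emit:
send_rows([
  [-0.134, 0, 0.03, 0, -0.041, 0.003],
  [-0.134, 0, 0.072, 0, -0.041, 0.003],
  [-0.134, 0, 0.072, 0, -0.041, 0.003],
  [-0.134, 0, 0.072, 0, -0.041, 0.003],
  [-0.134, 0, 0.072, 0, -0.041, 0.003],
  [-0.134, 0, 0.072, 0, -0.041, 0.003],
  [-0.134, 0, 0.072, 0, -0.041, 0.003],
  [-0.134, 0, 0.072, 0, -0.041, 0.003],
  [-0.134, 0, 0.072, 0, -0.041, 0.003],
  [-0.134, 0, 0.072, 0, -0.041, 0.003],
  [-0.134, 0, 0.072, 0, -0.041, 0.003],
], grip=1)

```text
time_s: 52.45
position: [0.6278, 0.0339, 0.1501]
tcp_rot: [[-0.226, 0.974, 0.014], [0.972, 0.227, -0.064], [-0.065, -0.001, -0.998]]
force: [0.4, 0.4, -0.3]
opening: 0.927
grasp_force: 0.0
```

Emit:
send_rows([
  [0.003, 0, 0.06, 0, 0, 0],
  [0.007, 0, 0.12, 0, 0, 0],
  [0.01, 0, 0.18, 0, 0, 0],
  [0.014, 0, 0.222, 0, 0, 0],
  [0.014, 0, 0.222, 0, 0, 0],
])

```text
time_s: 52.95
position: [0.6264, 0.0338, 0.0925]
tcp_rot: [[-0.226, 0.974, 0.01], [0.972, 0.227, -0.063], [-0.064, -0.005, -0.998]]
force: [-0.1, -0.6, -0.7]
opening: 0.999
grasp_force: 0.0
```

Emit:
send_rows([
  [0, 0, 0, 0, 0, 0],
  [0, 0, 0, 0, 0, 0],
  [0, 0, 0, 0, 0, 0],
  [0, 0, 0, 0, 0, 0],
  [0, 0, 0, 0, 0, 0],
  [0, 0, 0, 0, 0, 0],
  [0, 0, 0, 0, 0, 0],
  [0, 0, 0, 0, 0, 0],
  [0, 0, 0, 0, 0, 0],
  [0, 0, 0, 0, 0, 0],
  [0, 0, 0, 0, 0, 0],
  [0, 0, 0, 0, 0, 0],
], grip=0)

```text
time_s: 54.15
position: [0.6278, 0.0337, 0.0944]
tcp_rot: [[-0.226, 0.974, 0.014], [0.972, 0.227, -0.064], [-0.065, -0.001, -0.998]]
force: [0.6, 1.1, -0.3]
opening: 0.207
grasp_force: 30.0
```

Emit:
send_rows([
  [0.006, 0, 0, 0, 0, 0],
  [0.012, 0, 0, 0, 0, 0],
  [0.012, 0, 0, 0, 0, 0],
])

```text
time_s: 54.45
position: [0.6266, 0.0369, 0.0938]
tcp_rot: [[-0.226, 0.974, 0.013], [0.972, 0.227, -0.063], [-0.065, -0.002, -0.998]]
force: [0.7, -0.3, -2.1]
opening: 0.2
grasp_force: 30.0
```

```bash
python3 lid.py
```

```text
[0.6266 0.0369 0.0938] [ 0.7 -0.3 -2.1] 0.2004538253453183 54.45
top plate z 0.0831 n 1141 tilt deg [-3.5  -0.02] (array([640.2, -20.4]), 100.5, 78.5, 12.4) c -124.0..-56.7 e -48.9..49.9
   box side c [-122.63090444 -122.28032393  -61.3353232   -61.23658695] 82
scene plate z 0.0830 n 1354 tilt deg [-2.83  0.55] (array([628.3,  32.8]), 189.2, 103.5, -77.9) c -124.9..46.4 e -50.6..49.9
   box side c [-127.71106748 -124.0673815   118.89844487  121.1803994 ] 1200
wrist plate z 0.0733 n 29210 tilt deg [-3.6   0.01] (array([613. , 101.1]), 143.0, 100.6, -76.9) c -4.7..109.9 e -49.8..48.6
```

Emit:
send_rows([
  [0, 0, 0.008, 0, 0.008, 0],
  [0.001, 0, 0.016, 0, 0.016, 0],
  [0.002, 0, 0.024, 0, 0.024, 0],
  [0.002, 0, 0.032, 0, 0.032, 0],
  [0.003, 0, 0.04, 0, 0.04, 0],
  [0.003, 0, 0.04, 0, 0.04, 0],
])

```text
time_s: 55.2
position: [0.627, 0.036, 0.0843]
tcp_rot: [[-0.226, 0.974, -0.001], [0.974, 0.226, -0.002], [-0.002, -0.001, -1.0]]
force: [-1.2, -2.7, 0.7]
opening: 0.203
grasp_force: 30.0
```

```bash
python3 lid.py
```

```text
[0.627  0.036  0.0843] [-1.2 -2.7  0.7] 0.20285816572457474 55.2
top plate z 0.0693 n 886 tilt deg [-0.05 -0.23] (array([642.1, -28.3]), 100.0, 62.2, 12.8) c -124.3..-63.7 e -48.7..49.5
   box side c [-127.25632701 -127.08307888  -71.32093619  -71.29179998] 59
scene plate z 0.0707 n 2265 tilt deg [0.07 0.34] (array([621.6,  62.5]), 249.9, 103.7, -76.9) c -124.6..122.4 e -50.5..49.6
   box side c [-127.67549036 -126.15352781  119.30892462  120.7770504 ] 1207
wrist plate z 0.0699 n 35781 tilt deg [-0.02 -0.  ] (array([620.4,  70.1]), 207.3, 100.6, -76.9) c -93.7..109.9 e -49.9..48.3
```

Emit:
send_rows([
  [0, 0, 0.006, 0, 0, 0],
  [0, 0, 0.014, 0, 0, 0],
  [0, 0, 0.014, 0, 0, 0],
])

```text
time_s: 55.65
position: [0.6271, 0.036, 0.0842]
tcp_rot: [[-0.227, 0.974, 0.0], [0.974, 0.227, -0.004], [-0.004, -0.001, -1.0]]
force: [-6.9, -4.2, 18.9]
opening: 0.202
grasp_force: 30.0
```

Emit:
send_rows([
  [0, 0, -0.014, 0, 0, 0],
  [0, 0, -0.014, 0, 0, 0],
  [0, 0, -0.014, 0, 0, 0],
  [0, 0, -0.014, 0, 0, 0],
  [0, 0, -0.014, 0, 0, 0],
  [0, 0, -0.014, 0, 0, 0],
  [0, 0, -0.014, 0, 0, 0],
  [0, 0, -0.014, 0, 0, 0],
  [0, 0, -0.15, 0, 0, 0],
  [0, 0, -0.3, 0, 0, 0],
  [0, 0, -0.4, 0, 0, 0],
  [0, 0, -0.4, 0, 0, 0],
], grip=1)

```text
time_s: 56.85
position: [0.6301, 0.0367, 0.1852]
tcp_rot: [[-0.227, 0.974, 0.009], [0.974, 0.227, -0.004], [-0.005, 0.008, -1.0]]
force: [0.8, 0.1, 0.3]
opening: 0.998
grasp_force: 0.0
```

```bash
python3 lid.py
```

```text
[0.6301 0.0367 0.1852] [0.8 0.1 0.3] 0.9983615774834426 56.85
top plate z 0.0692 n 902 tilt deg [-0.   -0.13] (array([639.5, -14.7]), 101.1, 90.3, 12.4) c -124.3..-40.2 e -49.2..49.8
   box side c [-122.5502814  -122.06541992  -32.9964213   -32.62650378] 92
scene plate z 0.0707 n 2395 tilt deg [0.1 0.3] (array([621.9,  62.6]), 250.3, 104.3, -77.5) c -124.6..122.6 e -50.7..49.6
   box side c [-127.68619555 -126.18382077  119.26970256  120.81897213] 1198
wrist plate z 0.0700 n 22222 tilt deg [-0.03 -0.02] (array([620.5,  70.7]), 230.8, 100.3, -76.8) c -106.1..122.2 e -50.2..48.3
```

Run:
```python
from h import *
plan([((.655,.27,.25),down(103.1))])
```

```text
n=7 [0.881, 0.322, -0.282, -0.002, 0.001, -0.0]
```

Emit:
send_rows([
  [0.1, 0.04, -0.282, 0, 0, 0],
  [0.3, 0.1, -0.282, 0, 0, 0],
  [0.5, 0.18, -0.282, 0, 0, 0],
  [0.7, 0.25, -0.282, 0, 0, 0],
  [0.881, 0.322, -0.282, 0, 0, 0],
  [0.881, 0.322, -0.282, 0, 0, 0],
  [0.881, 0.322, -0.282, 0, 0, 0],
  [0.881, 0.322, -0.282, 0, 0, 0],
  [0.881, 0.322, -0.282, 0, 0, 0],
  [0.881, 0.322, -0.282, 0, 0, 0],
])

```text
time_s: 58.0
position: [0.6557, 0.2679, 0.2503]
tcp_rot: [[-0.224, 0.974, -0.001], [0.974, 0.224, -0.003], [-0.003, -0.002, -1.0]]
force: [0.0, -0.5, -0.4]
opening: 1.0
grasp_force: 0.0
```

Run:
```python
from h import *
cap("wrist","w18"); cap("top","t18"); cap("scene","s18")
a=cv2.imread("pics/w18.png")[:300]; b=cv2.imread("pics/t18.png")[60:340]
cv2.imwrite("pics/f18.png",np.vstack([a,b]))
```

```text
(no output)
```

View pics/f18.png

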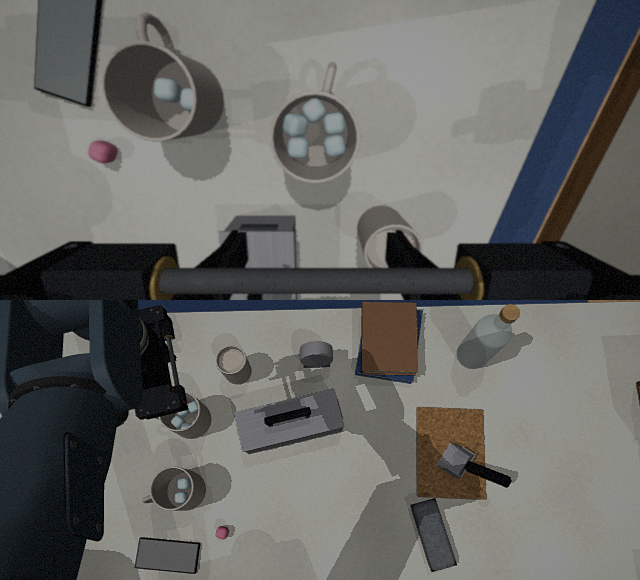

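The upper half shows five cubes in the target mug, around (315,130), and two in the other mug. The lid is on and nothing has spilled. The scoop now sits about 12 px from where I left it, so I'm checking that it's still properly on the mat.

Run:
```python
from h import *
for n in("top","scene"):
    p,d,w=cap(n); x,y,z=w[...,0],w[...,1],w[...,2]
    m=(x>.44)&(x<.65)&(y>-.5)&(y<-.25)&(z>.012)&(z<.12); q=w[m]
    h=q[q[:,2]>.055]; pn=q[(q[:,2]<.045)]
    hsv=cv2.cvtColor(p,cv2.COLOR_RGB2HSV); mt=(x>.35)&(x<.75)&(y>-.55)&(y<-.2)&(z<.012)&(hsv[...,1]>90)&(hsv[...,0]<25)
    print(n,"handle",rect(h[:,:2]),"zmax",q[:,2].max(),"pan",rect(pn[:,:2]),"mat",rect(w[mt][:,:2]))
    c=np.array(rect(h[:,:2])[0])/1e3; dr=np.array(rect(pn[:,:2])[0])/1e3-c; ax=dr/np.linalg.norm(dr)
    a=(h[:,:2]-c)@ax; k=np.polyfit(a,h[:,2],1); print(" slope",np.degrees(np.arctan(k[0])))
```

```text
top handle (array([ 479. , -403.3]), 78.2, 22.2, 54.0) zmax 0.10713424833627229 pan (array([ 514.5, -354.4]), 82.2, 69.7, 54.0) mat (array([ 545.4, -339.7]), 229.6, 170.9, -3.7)
 slope -34.23332475569381
scene handle (array([ 481.5, -401.2]), 74.2, 22.9, 54.8) zmax 0.11027643641404306 pan (array([ 514.1, -354.4]), 78.3, 69.7, 53.7) mat (array([ 550.3, -338.7]), 220.7, 164.2, -2.9)
 slope -35.85376220231384
```

```bash
python3 -c "
from rig import ticket
print(ticket.hand_in())"
```

```text
the job is handed in; nothing more can be done
None
```

I handed the job in at about 58 s: all five cubes are in the formerly empty mug, the first mug still has its two, the scoop lies pan down on its mat and the lid is pressed fully home; the scoop had shifted about 3 cm after I laid it down, but its pan is still wholly on the mat.

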